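Put the spice jars back and draw the box's lid shut

ROBOT

A 6-joint arm with a two-finger parallel gripper is mounted at the origin on a cart in front of the work surface, level with it; the furniture and walls round the work are solid. World frame = base frame: x ahead of the robot, y to its left, z up, the work surface at z = 0. Lengths are in m, angles in rad, forces in N, time in s.
With the tool pointing down it reaches from about 0.35 to 0.975 m from the base axis. Payload 4.9 kg.
Tool frame: the origin (TCP) lies midway between the tips of the shut fingers; the grasp point (between the pads) lies 19 mm behind it (manip.grip_point_offset is the distance from the TCP to the grasp point, in m); z points along the fingers, y is the direction in which the jaws open and shut (so a half turn about z gives the same grasp; the last joint's range is limited). The gripper opens to 85 mm and grips with 20 to 120 N. Pads are 22 mm wide; open, the fingers measure 114 mm over their backs; the gripper's body (76 mm by 85 mm) begins 54 mm behind the grasp point. The pads swing forward as they close: fully open they stand 13 mm farther back than shut.
Start: joints at [1.01, 0.053, 1.613, -0, 1.476, -0.119], TCP at [0.267, 0.565, 0.231] pointing down, gripper open.
Joint ranges: [-3.01, 3.01], [-1.01, 2.22], [0.06, 2.58], [-1.02, 4.17], [0.09, 2.62], [-3.14, 3.14]. Speed limits (rad/s): [2.57, 2.57, 3.14, 3.14, 3.14, 3.14].

INTERFACE

Orientations are given as a unit quaternion [w, x, y, z].
In Python, from plant import manip gives the robot as it stands. The module is installed in compiled form; this text tells all that it offers.
- The arm moves only by the tool send_rows, never from a script. Its argument "steps" is a list of rows, each a list of 6 numbers: the shift along the tool's x, y, z in m, then the turn, a rotation vector about the tool's x, y, z in degrees. In form: [[dx, dy, dz, wx, wy, wz], ...]. A call has 1 to 8 rows; each row shifts and turns the commanded pose from where the row before left it, along the tool's axes as they then stand; what a row does not reach is not made up. A row lasts 1/8 s, in which the tool goes at most 62.5 mm and 10.7 degrees, less where a joint would pass 70% of its speed; a pose out of reach is approached as far as the arm can. A call is refused whole if a number of a shift passes 0.0625 or a number of a turn 10.7, either way. A call with a gripper value outside its range is refused whole. "grip" is the opening, from 0 (shut) to 1 (fully open), set as the call begins (left out, the last holds). The fingers move at their own pace and stop on an object; the grip force is fixed at half the most. Time passes only in rows, so rows that do not move let the fingers close. It gives the time, the measured TCP pose, the force and the opening at its end, in the units of the state.
- manip.state(): the state, without advancing time (a new reading comes with each control period).
- manip.grab_frame(name): name is "scene" or "side" or "wrist"; returns the picture (400x640x3 uint8, blue, green, red); there is no depth.
- manip.get_calibration(name): a dict with "K" (3x3 intrinsics, pixels), "R" (3x3) and "t" (3): a world point X has camera coordinates R X + t. Camera axes: x right, y down, z forward; pixel columns grow to the right and rows downward; lengths in m; the calibration is good to about 2 mm. A picture is of the moment at which its call begins: read the wrist's pose just before it. get_calibration takes no time and is no camera call; for the wrist camera it gives the pose at the moment of the call.
- manip.job_done(): hands the job in, once; it reports no verdict.
The state is a dict: "time": time; "joint_pos": joint angles; "joint_vel": joint speeds; "joint_efforts": joint torques, N m; "tool_pos": TCP position; "tool_rot": TCP orientation; "contact_force": force on the tool from outside, world axes, zero at the start; "ft_torque": the same for the moment, N m; "gripper_width": opening from 0.0 (shut) to 1.0 (fully open).
Only numpy, scipy, OpenCV 4.12 (cv2) and the standard library are available. Lean on these libraries where they do the work, as an engineer would, in place of code of your own. Each camera call takes 0.05 s, during which the arm holds its last target.

TASK

Two spice jars have been left out on the worktop. Stand them upright in the front row of the wooden spice box, beside the jar that is already there, then reach in under the worktop shelf, press down on the sliding lid and draw it towards the front of the box until it is fully shut. Leave the pepper mill and the kitchen timer where they stand, and knock nothing over.

Things in the scene. Friction and masses are not known exactly. Their poses are not given: they have to be found in the camera images.
- jar_a: One of the two spice jars left out: a clear glass jar with a paper label and a green screw cap, closed, upright, 46 mm in diameter and 106 mm tall, 0.11 kg. The cap, 45 mm across, takes the top 20 mm. Origin: centre of the underside; z up along the jar.
- jar_b: The other spice jar left out; same size, shape and green cap as jar_a, same origin.
- jar_in_box: A third, equal spice jar (loose, same origin) that already stands in the front row of the spice box, near its left end (+y of the box).
- spice_box: Wooden box with a sliding lid, fixed on the worktop: 230 mm along its x, 180 along y, 130 tall; walls 9 mm, floor 8 mm. Origin: centre of the underside; x runs from its front (robot side, brass label frame) to its back, y left, z up. Behind a divider (at x = -10 mm, top 61 mm up) stands a full back row of three equal jars, fixed in the box, centres at x = +50 mm.
- row (a point): Centre of the front row's floor, 8 mm above the box's underside, 59.5 mm in front of its origin; axes as the box. The row's bay measures 94 mm along x and 162 mm along y and takes three jars side by side along y with 24 mm to spare in all. Jar tops then stand 114 mm, the lid's underside 118 mm above the worktop: the lid passes over jars only if they stand upright on the floor.
- lid (a joint): How far the lid is open, m: 0 = fully shut against the front wall, at most 0.165; 0.125 to 0.145 at the start, sticking out at the back under the worktop shelf. It slides along the box's x (opens to +x) in grooves of the side walls, whose lips stand 5 mm above its top; it cannot tip or lift, stays where left, and slides at about 2 N: a fingertip pressed on its top with 6 to 15 N draws it along.
- lid_pad (a point): Middle of the flush round black rubber finger pad (34 mm across) on the lid's top face, 125 mm above the worktop; moves with the lid; axes as the box. The lid is a plain wooden board 7 mm thick, 225 mm along x, 168 mm along y; its front edge is 30 mm in front of this point. It may be pressed anywhere on top.
- shelf_edge (a point): Middle of the worktop shelf's lower front edge, 300 mm up. The shelf, a fixed light wood board 200 mm deep, 320 wide, 18 thick on dark steel end frames (284 mm apart), runs back (+x) from here over the box's back and the open lid, with things on it. At the start the pad lies -5 to 30 mm behind this edge: no room for a vertical tool; lean it back 25 to 35 degrees, towards the box's front.
- pepper_mill: Bystander: dark wooden pepper mill, 58 mm in diameter, 170 mm tall, loose, on the worktop. Origin: centre of the underside.
- kitchen_timer: Bystander: round pale blue kitchen timer with a wooden knob, 69 mm in diameter, 42 mm tall, loose, on the worktop, under the front of the wall cabinet. Origin: centre of the underside. The cabinet hangs from 480 mm above the worktop up, from about x = 0.54 m back and y = 0.17 m to the right: keep the wrist this side of it when lifting and carrying jars.

How it is judged:
On the way, in this order (a step that is already met when the one before it is completed fails the run):
1. both jars stand upright on the floor of the front row, the lid still open (x of jar_a in the frame of spice_box between -0.092 and -0.028 m and y of jar_a in the frame of spice_box between -0.065 and 0.065 m and z of jar_a in the frame of spice_box between 0.004 and 0.014 m and angle between each of jar_a, jar_b's own z axis and vertical below 0.1 rad and x of jar_b in the frame of spice_box between -0.092 and -0.028 m and y of jar_b in the frame of spice_box between -0.065 and 0.065 m and z of jar_b in the frame of spice_box between 0.004 and 0.014 m and value of joint lid above 0.05 m), for 0.2 s.
2. the lid is fully shut (value of joint lid below 0.004 m), for 0.2 s.
At the end, for the whole second after the job is handed in: All three loose jars stand upright (within 0.1 rad) and at rest on the floor of the box's front row, and the lid is shut to within 4 mm (x of jar_a in the frame of spice_box between -0.092 and -0.028 m and y of jar_a in the frame of spice_box between -0.065 and 0.065 m and z of jar_a in the frame of spice_box between 0.004 and 0.014 m and angle between each of jar_a, jar_b, jar_in_box's own z axis and vertical below 0.1 rad and linear speed of each of jar_a, jar_b, jar_in_box below 0.01 m/s and x of jar_b in the frame of spice_box between -0.092 and -0.028 m and y of jar_b in the frame of spice_box between -0.065 and 0.065 m and z of jar_b in the frame of spice_box between 0.004 and 0.014 m and x of jar_in_box in the frame of spice_box between -0.092 and -0.028 m and y of jar_in_box in the frame of spice_box between -0.065 and 0.065 m and z of jar_in_box in the frame of spice_box between 0.004 and 0.014 m and value of joint lid below 0.004 m); the robot touches nothing.
It fails at once if the pepper mill or the kitchen timer is pushed more than 30 mm from its place or knocked over (distance of any of pepper_mill, kitchen_timer from where it was at the start of the episode above 0.03 m or angle between any of pepper_mill, kitchen_timer's own z axis and vertical above 0.5 rad).
It fails at once if a spice jar is knocked over (angle between any of jar_a, jar_b, jar_in_box's own z axis and vertical above 0.8 rad).
It also fails if it takes over 69 s, if anything falls off the work surface, if the arm or the gripper's body presses on something with over 40 N, if the wrist force passes 120 N, or if a joint passes its speed limit or range.

## Working session

There is one attempt and no reset: what is moved stays moved. The work goes in short steps, Python scripts to look and compute and a tool call to move; the robot and the scene stay as the last step left them, time stands still between calls to the robot, and variables do not carry over. Pictures are saved under pics/ and viewed, and the job is handed in when it is done.

Besides the shell and the picture viewer there is one more tool, called after "Emit:" by a JSON object that holds its "fn" and its "kwargs", one argument or row to a line. send_rows: Moves the arm, as the interface text tells. Its arguments: {"type":"object","properties":{"steps":{"type":"array"},"grip":{"type":"number"}},"required":["steps"]}

```bash
mkdir -p pics; ls
python3 - <<'E'
from plant import manip
import cv2,numpy as np
print(manip.state())
for n in("scene","side","wrist"):
    c=manip.get_calibration(n);print(n,np.round(c["K"],1).tolist(),np.round(c["R"],4).tolist(),np.round(c["t"],4).tolist())
    cv2.imwrite(f"pics/{n}0.png",manip.grab_frame(n))
E
```

```text
pics
{'time': 0.0, 'joint_pos': array([ 1.00999338e+00,  5.33243648e-02,  1.61432236e+00,  1.08845840e-05,
        1.47598370e+00, -1.19033756e-01]), 'joint_vel': array([ 0.0005345 ,  0.00070901, -0.00130209,  0.00153597, -0.00162435,
        0.00111735]), 'joint_efforts': array([ 4.31338515e-05, -3.93678832e+01, -3.70174992e+01, -1.40791076e-04,
        7.00020013e-03, -5.83459084e-06]), 'tool_pos': array([0.26689059, 0.56445298, 0.23006622]), 'tool_rot': array([-3.44813721e-04,  2.19093209e-01,  9.75703402e-01, -9.58779571e-04]), 'contact_force': array([ 0.2255204 , -0.87468646,  0.87794723]), 'ft_torque': array([ 0.01362436,  0.01973215, -0.00633796]), 'gripper_width': 1.0028330927351767}
scene [[407.3, 0.0, 312.4], [0.0, 407.3, 199.2], [0.0, 0.0, 1.0]] [[0.5125, -0.8586, 0.0076], [-0.516, -0.3151, -0.7965], [0.6863, 0.4043, -0.6045]] [-0.2974, 0.3887, 0.7364]
side [[393.1, 0.0, 314.5], [0.0, 393.1, 191.9], [0.0, 0.0, 1.0]] [[0.7638, -0.6455, 0.0006], [-0.3598, -0.4266, -0.8298], [0.5359, 0.6335, -0.5581]] [-0.3972, 0.2996, 1.0314]
wrist [[356.6, 0.0, 318.8], [0.0, 356.6, 203.6], [0.0, 0.0, 1.0]] [[0.4262, 0.9046, -0.0014], [0.87, -0.4095, 0.2748], [0.248, -0.1183, -0.9615]] [-0.624, -0.0353, 0.3794]
```

View pics/scene0.png

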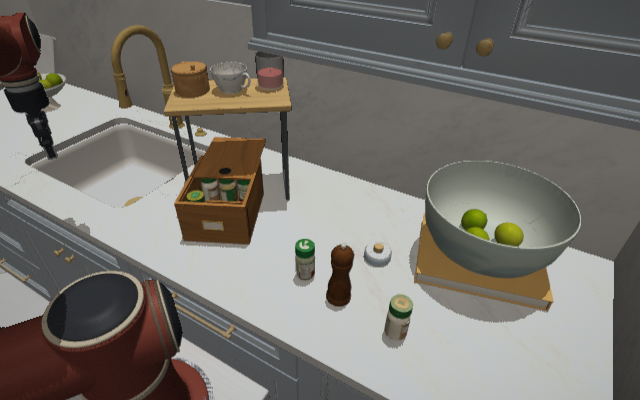

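View pics/side0.png

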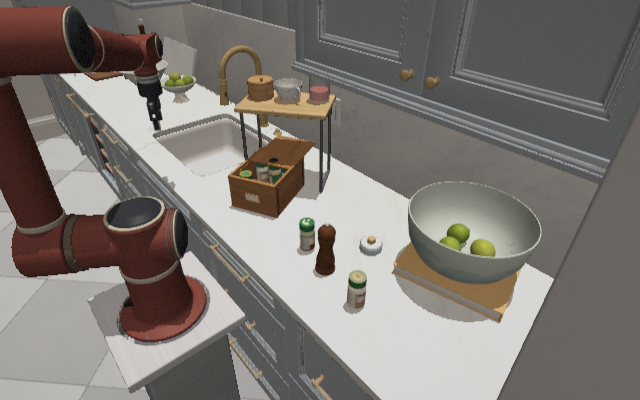

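View pics/wrist0.png

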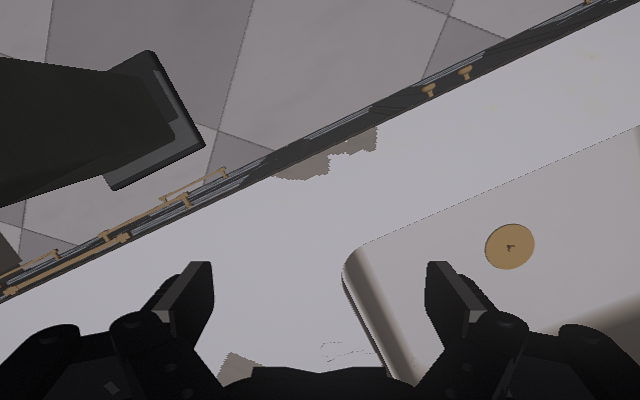

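The scene view shows the box around (222,200), one jar at (305,258), the mill at (340,275), the timer at (378,253) and the second jar at (399,316). I'll enlarge it to pick exact pixels.

Run:
```python
import cv2
a=cv2.imread("pics/scene0.png");b=cv2.imread("pics/side0.png")
cv2.imwrite("pics/c1.png",cv2.resize(a[75:255,160:320],None,fx=3.3,fy=3.3,interpolation=2)[:600])
cv2.imwrite("pics/c2.png",cv2.resize(a[225:350,280:420],None,fx=4.5,fy=4.5,interpolation=2))
cv2.imwrite("pics/c3.png",cv2.resize(b[85:225,220:345],None,fx=4.2,fy=4.2,interpolation=2))
cv2.imwrite("pics/c4.png",cv2.resize(b[205:315,285:390],None,fx=5,fy=5,interpolation=2))
```

```text
(no output)
```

View pics/c1.png

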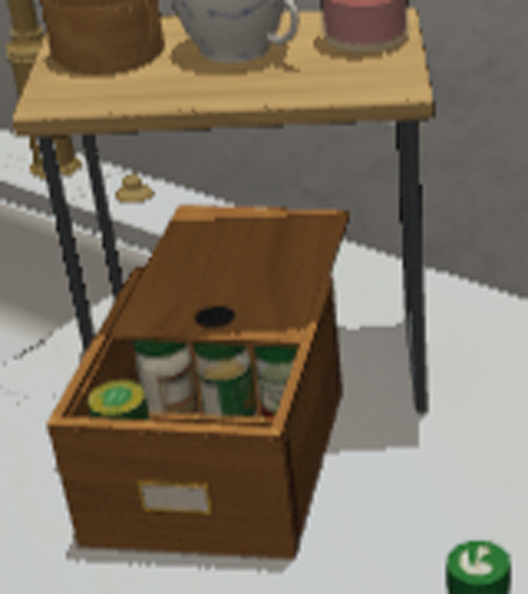

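View pics/c2.png

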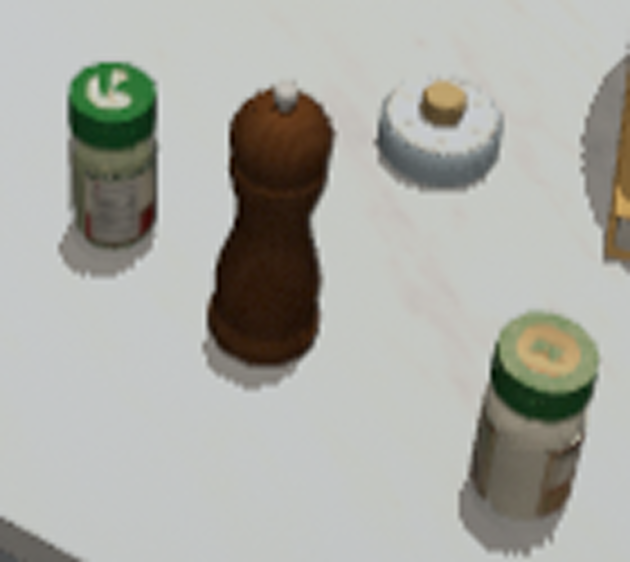

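View pics/c3.png

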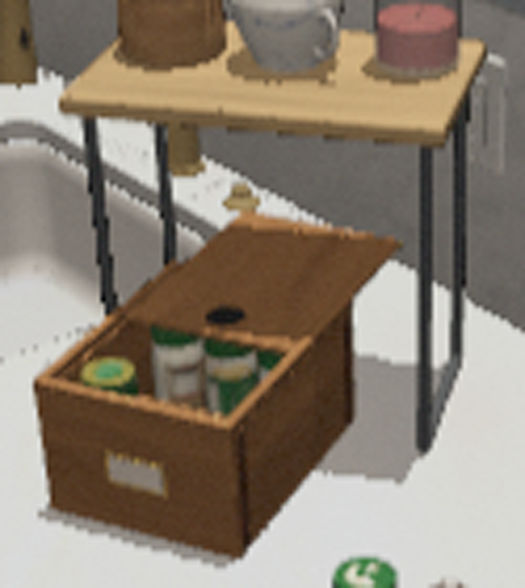

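View pics/c4.png

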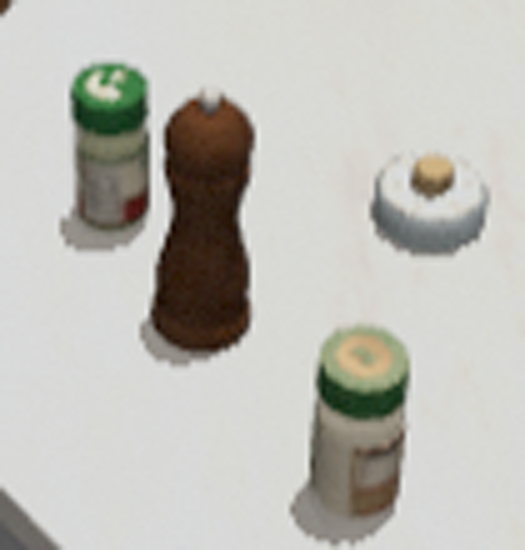

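```bash
cat > h.py <<'E'
import numpy as np,cv2
from plant import manip
C={n:manip.get_calibration(n) for n in("scene","side")}
def ray(n,p,c=None):
    c=c or C[n];R,t=np.array(c["R"]),np.array(c["t"])
    d=R.T@np.linalg.inv(c["K"])@np.array([p[0],p[1],1.]);return -R.T@t,d/np.linalg.norm(d)
def plane(n,p,z,c=None):
    o,d=ray(n,p,c);return o+d*(z-o[2])/d[2]
def tri(a,b):
    A=np.zeros((3,3));B=np.zeros(3)
    for o,d in(a,b):
        M=np.eye(3)-np.outer(d,d);A+=M;B+=M@o
    return np.linalg.solve(A,B)
E
python3 - <<'E'
from h import *
crop={"c1":("scene",160,75,3.3),"c2":("scene",280,225,4.5),"c3":("side",220,85,4.2),"c4":("side",285,205,5)}
def px(c,u,v):
    n,x,y,s=crop[c];return n,(x+(u+.5)/s-.5,y+(v+.5)/s-.5)
for nm,a,b,z in[
 ("boxFLtop",("c1",50,424),("c3",37,382),.13),("boxFRtop",("c1",280,433),("c3",240,431),.13),
 ("boxFLbot",("c1",76,546),("c3",50,512),0),("boxFRbot",("c1",294,557),("c3",242,555),0),
 ("boxBRtop",("c1",332,280),("c3",352,307),.13),
 ("pad",("c1",215,317),("c3",226,315),.125),("lidBL",("c1",178,208),("c3",247,215),.125),("lidBR",("c1",349,212),("c3",400,240),.125),
 ("shL",("c1",15,133),("c3",62,107),.3),("shR",("c1",432,116),("c3",441,143),.3),
 ("capA",("c2",113,90),("c4",109,85),.106),("capB",("c2",547,352),("c4",364,355),.106),
 ("capIn",("c1",117,398),("c3",109,374),.114),
 ("millbase",("c2",265,335),("c4",202,325),.0),("milltop",("c2",286,95),("c4",210,100),.165),("timer",("c2",440,140),("c4",432,195),.03),
]:
    na,pa=px(*a);nb,pb=px(*b)
    print(nm,plane(na,pa,z).round(3)[:2],plane(nb,pb,z).round(3)[:2],tri(ray(na,pa),ray(nb,pb)).round(3))
# caps by mask
for n in("scene","side"):
    im=cv2.imread(f"pics/{n}0.png");h=cv2.cvtColor(im,cv2.COLOR_BGR2HSV)
    m=cv2.inRange(h,(35,60,30),(85,255,255))
    k,l,s,c=cv2.connectedComponentsWithStats(m)
    for i in range(1,k):
        if s[i,4]>40:print(n,s[i],c[i].round(1),plane(n,c[i],.096).round(3))
E
```

```text
boxFLtop [0.366 0.275] [0.367 0.269] [0.378 0.291 0.115]
boxFRtop [0.448 0.119] [0.45  0.105] [0.477 0.146 0.098]
boxFLbot [0.367 0.281] [0.364 0.273] [ 0.376  0.295 -0.016]
boxFRbot [0.449 0.121] [0.454 0.12 ] [ 0.459  0.129 -0.01 ]
boxBRtop [0.644 0.217] [0.639 0.202] [0.664 0.233 0.111]
pad [0.55  0.271] [0.552 0.269] [0.559 0.279 0.118]
lidBL [0.679 0.428] [0.681 0.417] [0.713 0.462 0.099]
lidBR [0.76  0.283] [0.76  0.281] [0.763 0.285 0.122]
shL [0.474 0.377] [0.478 0.38 ] [0.48  0.385 0.297]
shR [0.668 0.121] [0.668 0.123] [0.664 0.119 0.302]
capA [ 0.429 -0.069] [ 0.429 -0.071] [ 0.433 -0.066  0.102]
capB [ 0.386 -0.32 ] [ 0.389 -0.32 ] [ 0.39  -0.319  0.104]
capIn [0.431 0.272] [0.431 0.266] [0.442 0.286 0.101]
millbase [ 0.409 -0.173] [ 0.413 -0.175] [ 0.416 -0.17  -0.007]
milltop [ 0.415 -0.172] [ 0.415 -0.174] [ 0.419 -0.17   0.161]
timer [ 0.557 -0.203] [ 0.571 -0.205] [ 0.579 -0.196  0.014]
scene [201 178  15   5  56] [207.1 180. ] [0.519 0.314 0.096]
scene [219 179  15   5  60] [225.4 180.9] [0.543 0.267 0.096]
scene [237 180  13   6  62] [243.2 182.1] [0.565 0.22  0.096]
scene [221 186  16  15 118] [230.6 193.9] [0.502 0.214 0.096]
scene [190 192  10   7  50] [194.7 194.6] [0.449 0.295 0.096]
scene [461 209  26  31 438] [473.6 220.3] [ 0.734 -0.381  0.096]
scene [295 239  20  20 280] [304.6 249.1] [ 0.425 -0.071  0.096]
scene [389 295  24  24 300] [400.  308.3] [ 0.381 -0.321  0.096]
side [165  79  10   8  60] [169.6  82.6] [0.647 1.419 0.096]
side [271 174  10  10  49] [275.1 177.9] [0.51  0.201 0.096]
side [299 218  15  15 150] [306.6 225.3] [ 0.427 -0.075  0.096]
side [447 224  23  27 333] [458.6 233. ] [ 0.738 -0.384  0.096]
side [349 277  17  12 115] [356.6 283.7] [ 0.376 -0.332  0.096]
```

```bash
cat >> h.py <<'E'
from scipy.spatial.transform import Rotation as Ro
def tool():
    s=manip.state();q=s["tool_rot"];return s,np.array(s["tool_pos"]),Ro.from_quat([q[1],q[2],q[3],q[0]])
def down(yaw):  # jaw (tool y) at yaw deg, tool z down
    y=np.radians(yaw);Y=np.array([np.cos(y),np.sin(y),0]);Z=np.array([0,0,-1.]);X=np.cross(Y,Z);return Ro.from_matrix(np.c_[X,Y,Z])
def go(target,yaw=None,rot=None):
    s,p,R=tool()
    T=rot if rot is not None else down(yaw)
    print("t",round(s["time"],2),"pos",p.round(4),"F",np.round(s["contact_force"],1),"w",round(s["gripper_width"],3),"j",np.round(s["joint_pos"],2))
    print(" shift in tool axes now",R.inv().apply(np.array(target)-p).round(4),"| in target axes",T.inv().apply(np.array(target)-p).round(4)," turn",np.degrees((R.inv()*T).as_rotvec()).round(2))
E
python3 - <<'E'
from h import *
s,p,R=tool();c=manip.get_calibration("wrist");Rc=np.array(c["R"]);pos=-Rc.T@c["t"]
print("cam in tool",R.inv().apply(pos-p).round(4),"axis",R.inv().apply(Rc[2]).round(3))
go([.429,-.070,.25],27.5)
E
```

```text
cam in tool [ 0.0712 -0.0003 -0.1434] axis [-0.275  0.001  0.961]
t 0.15 pos [0.267  0.5646 0.2303] F [ 0.5 -0.3  0.8] w 1.002 j [ 1.01  0.05  1.61 -0.    1.48 -0.12]
 shift in tool axes now [-0.4178 -0.5044 -0.0189] | in target axes [-0.6377 -0.1493 -0.0197]  turn [-9.000e-02  2.000e-02  3.718e+01]
```

Emit:
{"fn": "send_rows", "kwargs": {
  "steps": [
    [0,0,-0.015,0,0,9.3],
    [0,0,-0.015,0,0,9.3],
    [0,0,-0.015,0,0,9.3],
    [0,0,-0.015,0,0,9.3],
    [-0.05,-0.012,0,0,0,0],
    [-0.05,-0.012,0,0,0,0],
    [-0.05,-0.012,0,0,0,0],
    [-0.05,-0.012,0,0,0,0]
  ],
  "grip": 1
}}

```text
time: 1.15
tool_pos: [0.317, 0.3638, 0.2909]
tool_rot: [0.0, 0.519, 0.855, -0.0]
contact_force: [0.8, -0.7, 0.9]
gripper_width: 1.001
```

Emit:
{"fn": "send_rows", "kwargs": {
  "steps": [
    [-0.05,-0.012,0,0,0,0],
    [-0.05,-0.012,0,0,0,0],
    [-0.05,-0.012,0,0,0,0],
    [-0.05,-0.012,0,0,0,0],
    [-0.05,-0.012,0,0,0,0],
    [-0.05,-0.012,0,0,0,0],
    [-0.05,-0.012,0,0,0,0],
    [0,0,0,0,0,0]
  ]
}}

```text
time: 2.15
tool_pos: [0.4041, 0.0135, 0.2909]
tool_rot: [-0.0, 0.522, 0.853, -0.0]
contact_force: [-0.1, -0.2, -0.4]
gripper_width: 0.998
```

Run:
```python
from h import *
go([.429,-.070,.25],27.5)
cv2.imwrite("pics/w1.png",manip.grab_frame("wrist"))
```

```text
t 2.15 pos [0.4041 0.0135 0.2909] F [-0.1 -0.2 -0.4] w 0.998 j [-0.15 -0.54  2.01 -0.    1.67 -0.62]
 shift in tool axes now [-0.0857 -0.0158  0.0409] | in target axes [-0.0856 -0.0164  0.0409]  turn [-0.06 -0.01 -0.37]
```

View pics/w1.png

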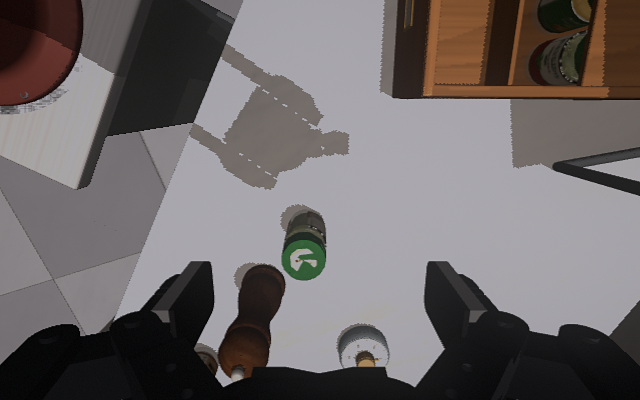

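Wrist view: the jar's cap is at about (304,259), the mill at (255,310), and the box's right wall is the near-horizontal edge at row 97. I'll compute the cap position and the box yaw from these.

Run:
```python
from h import *
c=manip.get_calibration("wrist")
im=cv2.imread("pics/w1.png");h=cv2.cvtColor(im,cv2.COLOR_BGR2HSV)
m=cv2.inRange(h,(40,120,60),(85,255,255));m[:200]=0
k,l,s,cc=cv2.connectedComponentsWithStats(m)
for i in range(1,k):
    if s[i,4]>100: print(s[i])
    if s[i,4]>100:
        cn=max(cv2.findContours((l==i).astype(np.uint8),0,2)[0],key=len);e=cv2.fitEllipse(cn);print(e)
print("cap",plane(0,(304,259),.106,c).round(4))
e1=plane(0,(425,97),.13,c);e2=plane(0,(620,98.5),.13,c);print(e1,e2,np.degrees(np.arctan2(*(e2-e1)[1::-1])))
cv2.imwrite("pics/w1c.png",cv2.resize(im[0:120,370:640],None,fx=2.9,fy=2.9))
```

```text
cap [ 0.4269 -0.0638  0.106 ]
[0.44587797 0.12074028 0.13      ] [0.58825683 0.19309256 0.13      ] 26.93818648612617
```

View pics/w1c.png

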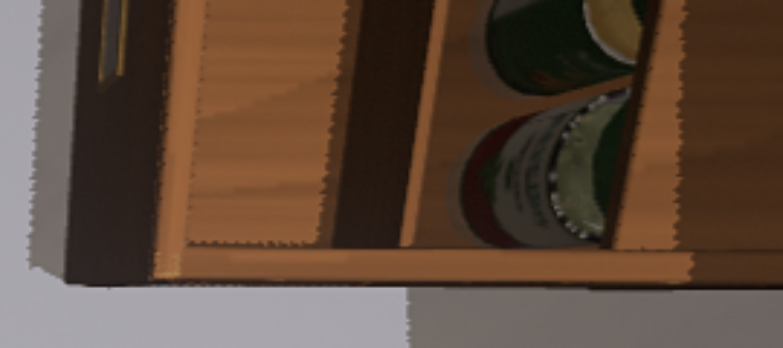

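Run:
```python
from h import *
im=cv2.imread("pics/w1.png");h=cv2.cvtColor(im,cv2.COLOR_BGR2HSV)
print(im[270,315],im[250,300],h[270,315])
cv2.imwrite("pics/w1d.png",cv2.resize(im[195:295,260:350],None,fx=6,fy=6,interpolation=2))
```

```text
[55 92 51] [129 162 163] [ 63 114  92]
```

View pics/w1d.png

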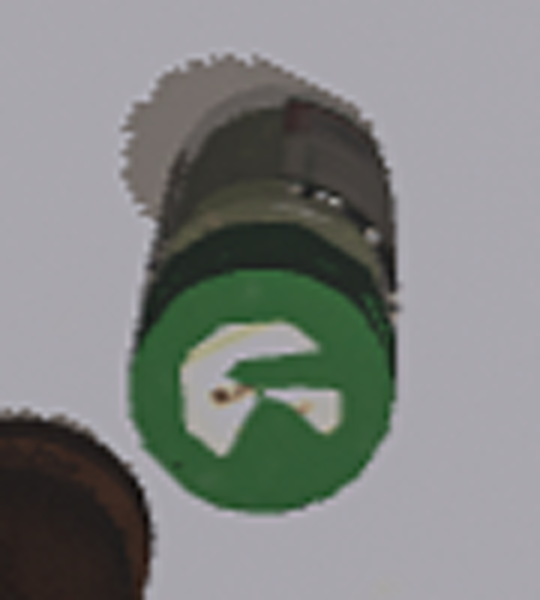

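Emit:
{"fn": "send_rows", "kwargs": {
  "steps": [
    [-0.041,-0.008,0.02,0,0,-0.3],
    [-0.04,-0.008,0.03,0,0,0],
    [0,0,0.04,0,0,0],
    [0,0,0.04,0,0,0],
    [0,0,0,0,0,0],
    [0,0,0,0,0,0]
  ]
}}

```text
time: 2.95
tool_pos: [0.4282, -0.0624, 0.1629]
tool_rot: [0.001, 0.516, 0.857, 0.0]
contact_force: [0.1, 0.6, 0.7]
gripper_width: 1.001
```

Run:
```python
from h import *
go([.427,-.066,.070],27.2)
cv2.imwrite("pics/w2.png",manip.grab_frame("wrist"))
```

```text
t 2.95 pos [ 0.4282 -0.0624  0.1629] F [0.1 0.6 0.7] w 1.001 j [-0.32 -0.39  2.12  0.    1.41 -0.8 ]
 shift in tool axes now [-0.0025 -0.0029  0.0929] | in target axes [-0.0027 -0.0027  0.0929]  turn [0.09 0.07 0.68]
```

View pics/w2.png

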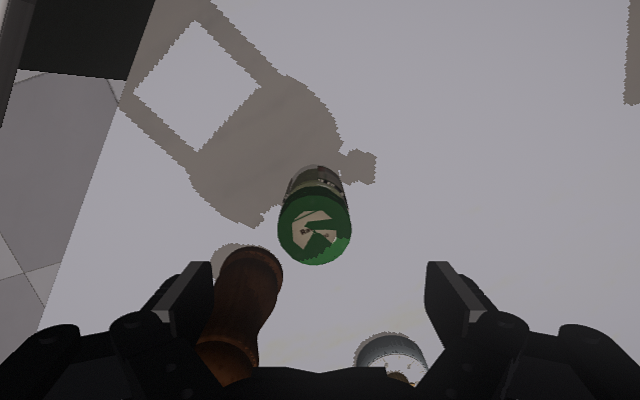

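Run:
```python
from h import *
c=manip.get_calibration("wrist")
print("cap",plane(0,(314.5,229),.106,c).round(4))
im=cv2.imread("pics/w2.png")
cv2.imwrite("pics/w2d.png",cv2.resize(im[150:280,260:370],None,fx=4,fy=4,interpolation=2))
s,p,R=tool();X=np.array([*(p[:2]),.106]);q=np.array(c["K"])@(np.array(c["R"])@X+c["t"]);print(q[:2]/q[2])
```

```text
cap [ 0.427  -0.0666  0.106 ]
[320.06421553 224.75306226]
```

View pics/w2d.png

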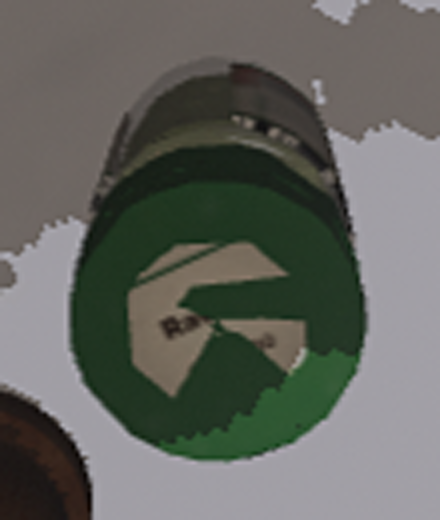

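The jar sits at (.427,-.067), in agreement with the earlier reading. Descending and gripping.

Emit:
{"fn": "send_rows", "kwargs": {
  "steps": [
    [-0.0035,-0.003,0.02,0,0,0.7],
    [0,0,0.025,0,0,0],
    [0,0,0.025,0,0,0],
    [0,0,0.023,0,0,0],
    [0,0,0,0,0,0]
  ]
}}

```text
time: 3.62
tool_pos: [0.4264, -0.0673, 0.0686]
tool_rot: [-0.0, 0.522, 0.853, -0.0]
contact_force: [-0.2, -0.2, 0.0]
gripper_width: 1.004
```

Emit:
{"fn": "send_rows", "kwargs": {
  "steps": [
    [0,0,0,0,0,0],
    [0,0,0,0,0,0],
    [0,0,0,0,0,0],
    [0,0,0,0,0,0]
  ],
  "grip": 0
}}

```text
time: 4.12
tool_pos: [0.4278, -0.068, 0.0703]
tool_rot: [0.002, 0.522, 0.853, 0.0]
contact_force: [0.2, 1.0, 6.5]
gripper_width: 0.517
```

Run:
```python
from h import *
go([.427,-.067,.070],27.2)
cv2.imwrite("pics/w3.png",manip.grab_frame("wrist"))
```

```text
t 4.12 pos [ 0.4278 -0.068   0.0703] F [0.2 1.  6.5] w 0.517 j [-0.33 -0.27  2.19  0.    1.22 -0.8 ]
 shift in tool axes now [ 0.0013 -0.0003  0.0003] | in target axes [ 0.0013 -0.0003  0.0003]  turn [ 0.14  0.14 -0.11]
```

View pics/w3.png

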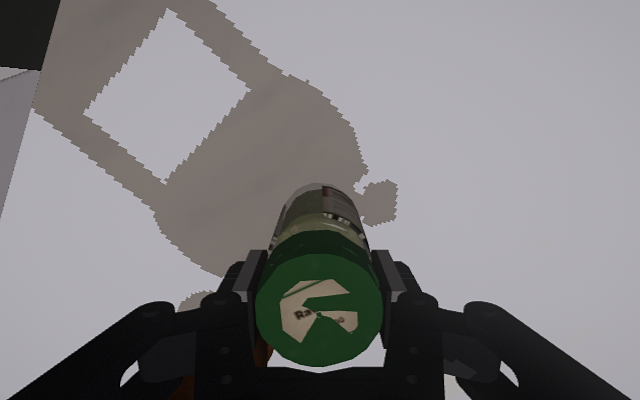

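Jar A is held at 44 mm opening. Lifting and carrying it to a hover over the middle slot.

Emit:
{"fn": "send_rows", "kwargs": {
  "steps": [
    [0,0,-0.03,0,0,0],
    [0,0,-0.05,0,0,0],
    [0,0,-0.05,0,0,0],
    [0.03,0.01,-0.05,0,0,0],
    [0.048,0.03,-0.02,0,0,0],
    [0.048,0.03,0,0,0,0],
    [0.048,0.03,0,0,0,0],
    [0.03,0.02,0,0,0,0]
  ]
}}

```text
time: 5.18
tool_pos: [0.4398, 0.171, 0.2683]
tool_rot: [-0.0, 0.521, 0.854, 0.0]
contact_force: [0.1, -0.3, -0.1]
gripper_width: 0.511
```

Run:
```python
from h import *
go([.457,.222,.25],27.2)
```

```text
t 5.17 pos [0.4398 0.171  0.2683] F [ 0.1 -0.3 -0.1] w 0.511 j [ 0.21 -0.35  1.91  0.    1.58 -0.26]
 shift in tool axes now [0.0375 0.0386 0.0183] | in target axes [0.0375 0.0386 0.0183]  turn [-0.   -0.01  0.01]
```

Emit:
{"fn": "send_rows", "kwargs": {
  "steps": [
    [0.0375,0.0385,0,0,0,0],
    [0,0,0.018,0,0,0],
    [0,0,0,0,0,0],
    [0,0,0,0,0,0]
  ]
}}

```text
time: 5.68
tool_pos: [0.4573, 0.2188, 0.2502]
tool_rot: [-0.0, 0.522, 0.853, -0.0]
contact_force: [-0.2, 0.0, -0.4]
gripper_width: 0.513
```

Run:
```python
from h import *
go([.457,.222,.25],27.2)
cv2.imwrite("pics/w4.png",manip.grab_frame("wrist"))
cv2.imwrite("pics/s4.png",cv2.resize(manip.grab_frame("scene")[90:260,150:330],None,fx=3.5,fy=3.5,interpolation=2))
```

```text
t 5.67 pos [0.4573 0.2188 0.2502] F [-0.2  0.  -0.4] w 0.513 j [ 0.3  -0.25  1.86 -0.    1.53 -0.17]
 shift in tool axes now [0.003  0.0012 0.0002] | in target axes [0.003  0.0012 0.0002]  turn [-0.03  0.01 -0.18]
```

View pics/w4.png

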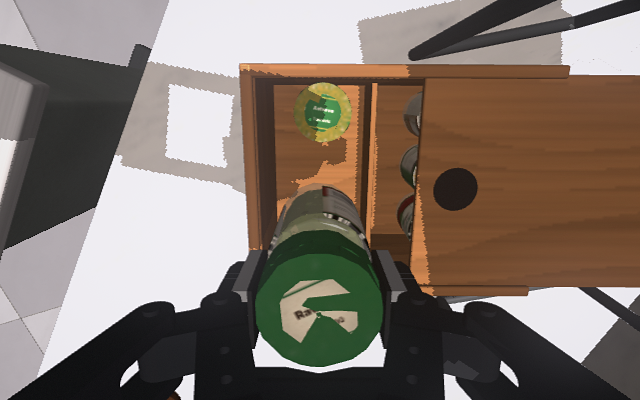

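View pics/s4.png

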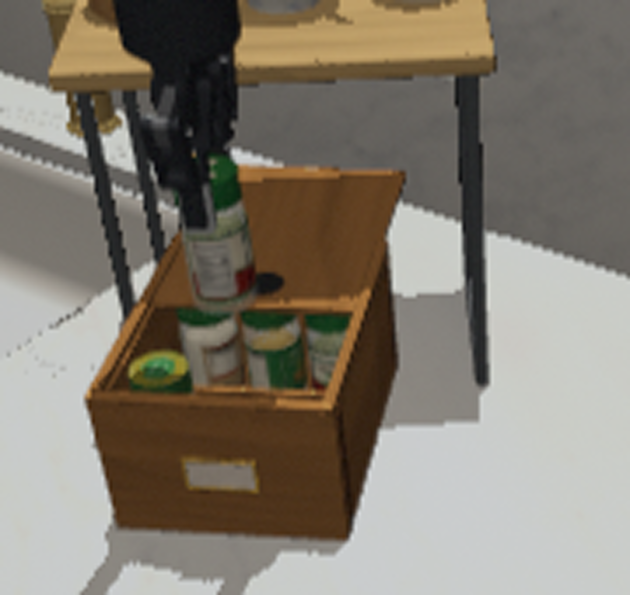

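The wrist view shows the jar held upright, the box's front-left corner at (240,66), jar_in_box's cap at (323,112), the pad at (455,188), and the box's right edge near (528,293).

Run:
```python
from h import *
c=manip.get_calibration("wrist")
P={}
for n,u,v,z in[("FL",240,65.5,.13),("front lower",249.5,250,.13),("Lback",569,66.5,.13),("Rback",528,295,.13),("R2",430,292,.13),("capIn",323,112.5,.114),("pad",455.5,188.5,.125),("lidF top",426,79,.125),("lidF mid",420,180,.125),("lidF low",410,290,.125),("innerFtop",254,84,.13)]:
    P[n]=plane(0,(u,v),z,c);print(n,P[n].round(4))
yaw=lambda d:np.degrees(np.arctan2(d[1],d[0]))
print(yaw(P["Lback"]-P["FL"]),yaw(P["Rback"]-P["R2"]),yaw(P["FL"]-P["front lower"])-90,yaw(P["lidF top"]-P["lidF low"])-90)
for y in(27.2,):
    a=np.radians(y);xb=np.array([np.cos(a),np.sin(a),0]);yb=np.array([-xb[1],xb[0],0])
    rc=P["FL"]+.0555*xb-.09*yb;print("row",rc)
    for n in P:print(n,((P[n]-rc)@xb).round(4),((P[n]-rc)@yb).round(4))
im=cv2.imread("pics/w4.png");cv2.imwrite("pics/w4d.png",cv2.resize(im[50:250,225:440],None,fx=3,fy=3,interpolation=2))
```

```text
FL [0.3652 0.278  0.13  ]
front lower [0.4274 0.1545 0.13  ]
Lback [0.569  0.3816 0.13  ]
Rback [0.6505 0.2229 0.13  ]
R2 [0.5763 0.1882 0.13  ]
capIn [0.4313 0.2758 0.114 ]
pad [0.5489 0.2721 0.125 ]
lidF top [0.486  0.3302 0.125 ]
lidF mid [0.5208 0.2653 0.125 ]
lidF low [0.5631 0.1803 0.125 ]
innerFtop [0.3788 0.2713 0.13  ]
26.92936769852662 25.085933557664703 26.75511650153733 27.22951322973303
row [0.45565537 0.2233497  0.13      ]
FL -0.0555 0.09
front lower -0.0566 -0.0483
Lback 0.1732 0.0889
Rback 0.1731 -0.0894
R2 0.0912 -0.0864
capIn 0.0024 0.0578
pad 0.1052 0.0007
lidF top 0.0758 0.0812
lidF mid 0.0771 0.0075
lidF low 0.0759 -0.0873
innerFtop -0.0464 0.0778
```

View pics/w4d.png

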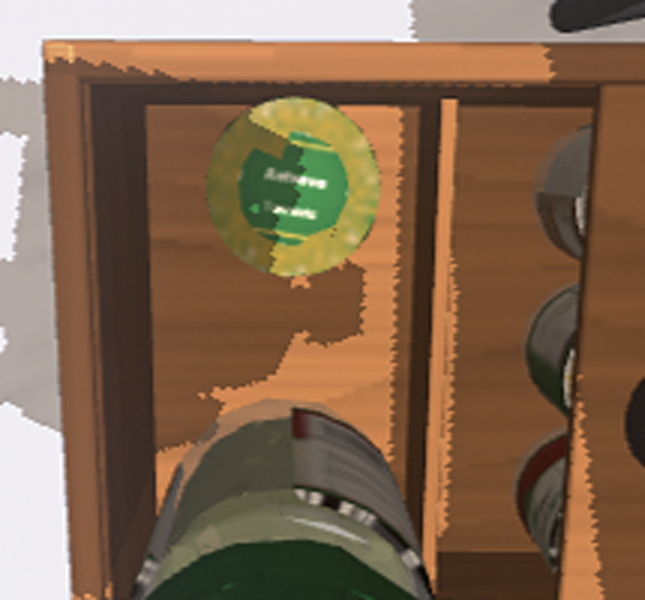

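Run:
```python
from h import *
s,p,R=tool();c=manip.get_calibration("wrist")
for uv in((319,309),(319,305)):
  X=plane(0,uv,p[2]+.0357,c);print("jar in tool",R.inv().apply(X-p).round(4))
a=np.radians(27.0);xb=np.array([np.cos(a),np.sin(a),0]);yb=np.array([-xb[1],xb[0],0])
t=np.array([.4557,.2233,.0793])+.003*yb;print(t);go(t,27.0)
```

```text
jar in tool [ 0.0023 -0.0009 -0.0357]
jar in tool [ 0.0039 -0.0009 -0.0357]
[0.45433803 0.22597302 0.0793    ]
t 5.78 pos [0.4577 0.2188 0.251 ] F [-0.7  0.4 -1.5] w 0.512 j [ 0.3  -0.25  1.86 -0.    1.53 -0.17]
 shift in tool axes now [7.900e-03 1.000e-04 1.717e-01] | in target axes [0.0079 0.0002 0.1717]  turn [0.06 0.02 0.  ]
```

Emit:
{"fn": "send_rows", "kwargs": {
  "steps": [
    [0.006,0,0.02,0,0,0],
    [0,0,0.03,0,0,0],
    [0,0,0.02,0,0,0],
    [0,0,0,0,0,0],
    [0,0,0,0,0,0]
  ]
}}

```text
time: 6.4
tool_pos: [0.4552, 0.2251, 0.1811]
tool_rot: [0.0, 0.522, 0.853, 0.0]
contact_force: [0.3, 0.2, -0.2]
gripper_width: 0.508
```

Run:
```python
from h import *
go([0.4550,0.2245,0.0793],27)
cv2.imwrite("pics/w5.png",manip.grab_frame("wrist"))
cv2.imwrite("pics/s5.png",cv2.resize(manip.grab_frame("scene")[90:260,150:330],None,fx=3.5,fy=3.5,interpolation=2))
```

```text
t 6.4 pos [0.4552 0.2251 0.1811] F [ 0.3  0.2 -0.2] w 0.508 j [ 0.31 -0.2   1.93  0.    1.4  -0.16]
 shift in tool axes now [-0.0005 -0.0006  0.1018] | in target axes [-0.0005 -0.0005  0.1018]  turn [0.07 0.01 0.08]
```

View pics/w5.png

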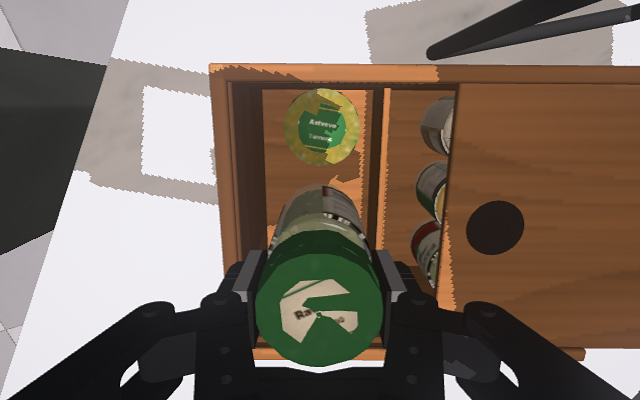

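View pics/s5.png

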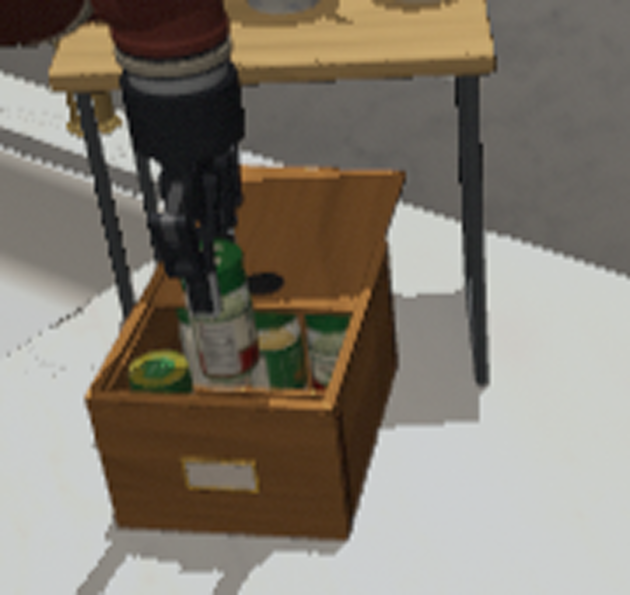

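Alignment looks good. The jar is entering between the walls, with jar_in_box clear at (321,127). A quick re-measure of that gap, then down.

Run:
```python
from h import *
s,p,R=tool();c=manip.get_calibration("wrist")
for n,u,v,z in[("capIn",321,127,.114),("FL",210,65,.13),("innerF@v250",236,240,.13),("pad",495,228,.125),("divtop",384,170,.061)]:
    X=plane(0,(u,v),z,c);print(n,X.round(4),"tool",R.inv().apply(X-p).round(4))
```

```text
capIn [0.4303 0.2758 0.114 ] tool [0.0566 0.0003 0.0678]
FL [0.3648 0.2785 0.13  ] tool [ 0.0887 -0.0567  0.0516]
innerF@v250 [0.415  0.1963 0.13  ] tool [-0.0073 -0.0494  0.0517]
pad [0.5492 0.2714 0.125 ] tool [-0.0015  0.1042  0.0571]
divtop [0.4889 0.2664 0.061 ] tool [0.0215 0.048  0.1209]
```

Emit:
{"fn": "send_rows", "kwargs": {
  "steps": [
    [0,0,0.025,0,0,0],
    [0,0,0.025,0,0,0],
    [0,0,0.025,0,0,0],
    [0,0,0.015,0,0,0],
    [0,0,0.006,0,0,0],
    [0,0,0.003,0,0,0],
    [0,0,0,0,0,0]
  ]
}}

```text
time: 7.38
tool_pos: [0.456, 0.2254, 0.0829]
tool_rot: [0.001, 0.522, 0.853, 0.001]
contact_force: [-0.6, -0.1, 2.3]
gripper_width: 0.514
```

Run:
```python
from h import *
go([0.4550,0.2245,0.0783],27)
cv2.imwrite("pics/w6.png",manip.grab_frame("wrist"))
```

```text
t 7.38 pos [0.456  0.2254 0.0829] F [-0.6 -0.1  2.3] w 0.514 j [ 0.31 -0.09  2.01  0.    1.22 -0.16]
 shift in tool axes now [-0.0004 -0.0013  0.0046] | in target axes [-0.0004 -0.0013  0.0046]  turn [0.16 0.02 0.09]
```

View pics/w6.png

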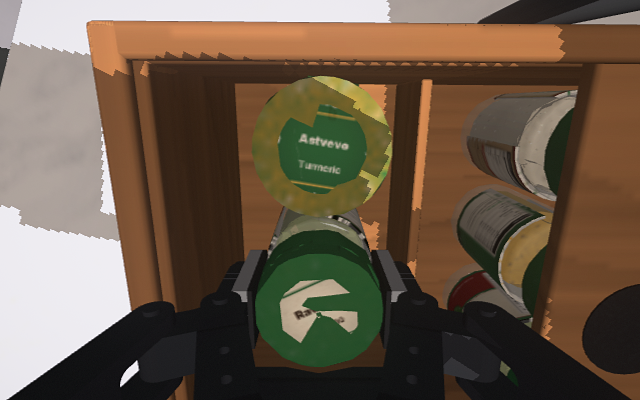

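Emit:
{"fn": "send_rows", "kwargs": {
  "steps": [
    [0,-0.001,0.002,0,0,0],
    [0,0,0.002,0,0,0],
    [0,0,0,0,0,0]
  ]
}}

```text
time: 7.8
tool_pos: [0.4576, 0.2258, 0.0822]
tool_rot: [0.003, 0.522, 0.853, 0.003]
contact_force: [0.9, 1.4, 14.2]
gripper_width: 0.512
```

Run:
```python
from h import *
go([0.4550,0.2245,0.0783],27);s,p,R=tool();print(s["ft_torque"].round(2), R.inv().apply(s["ft_torque"]).round(2))
a=manip.grab_frame("scene")[90:260,150:330];b=manip.grab_frame("side")[85:225,210:330]
cv2.imwrite("pics/s7.png",np.hstack([cv2.resize(a,(400,378),interpolation=2),cv2.resize(b,(324,378),interpolation=2)]))
cv2.imwrite("pics/w7.png",manip.grab_frame("wrist"))
```

```text
t 7.8 pos [0.4576 0.2258 0.0822] F [ 0.9  1.4 14.2] w 0.512 j [ 0.31 -0.09  2.01  0.    1.21 -0.16]
 shift in tool axes now [ 0.     -0.0029  0.0039] | in target axes [ 0.     -0.0029  0.0039]  turn [0.48 0.07 0.09]
[-0.2   0.52 -0.02] [0.55 0.06 0.02]
```

View pics/s7.png

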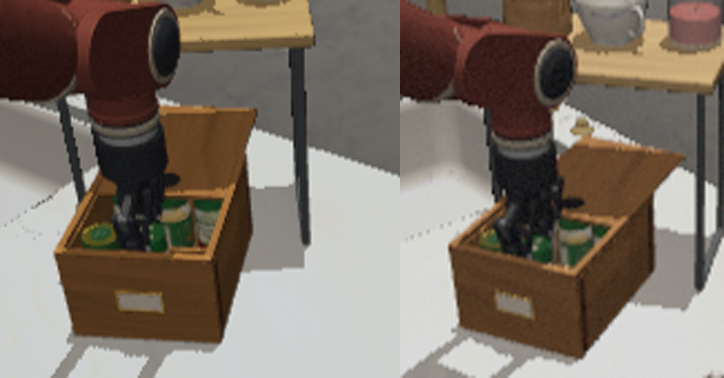

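View pics/w7.png

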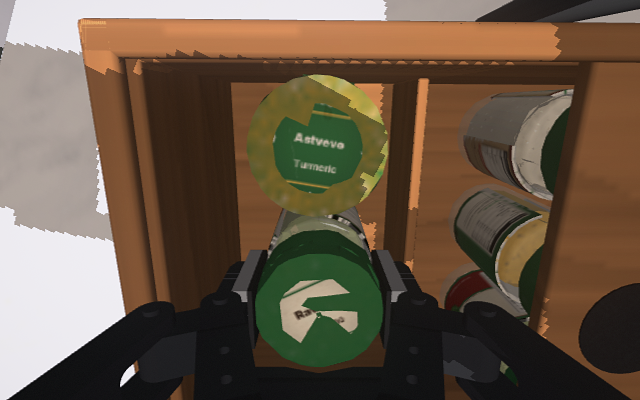

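The 14 N contact comes with a moment that puts it about 39 mm to the front, beyond the jar's 23 mm radius. So it is most likely a finger knuckle on the front wall, not the jar on the floor. Wrist view: the left knuckle at (140,320) overlaps the front wall. I'll raise, shift 11 mm towards the back, and lower again.

Emit:
{"fn": "send_rows", "kwargs": {
  "steps": [
    [0,0,-0.008,0,0,0],
    [0,0.0085,0,0,0,0],
    [0,0,0,0,0,0],
    [0,0,0.006,0,0,0],
    [0,0,0.003,0,0,0],
    [0,0,0,0,0,0]
  ]
}}

```text
time: 8.7
tool_pos: [0.4615, 0.2285, 0.0782]
tool_rot: [-0.0, 0.522, 0.853, -0.001]
contact_force: [-5.6, -2.2, 14.3]
gripper_width: 0.512
```

Run:
```python
from h import *
go([0.4648,0.2295,0.0783],27);s,p,R=tool();print(R.inv().apply(s["ft_torque"]).round(2))
```

```text
t 8.7 pos [0.4615 0.2285 0.0782] F [-5.6 -2.2 14.3] w 0.512 j [ 0.32 -0.06  2.   -0.    1.21 -0.16]
 shift in tool axes now [-0.0006  0.0033 -0.0001] | in target axes [-0.0006  0.0033 -0.0001]  turn [-0.08 -0.01  0.1 ]
[1.32 0.19 0.03]
```

Now at z = .0782, which is floor contact as predicted. Relax slightly, then open only to about 54 mm.

Emit:
{"fn": "send_rows", "kwargs": {
  "steps": [
    [0,0,-0.001,0,0,0],
    [0,0,0,0,0,0]
  ]
}}

```text
time: 8.95
tool_pos: [0.4614, 0.2285, 0.0782]
tool_rot: [-0.0, 0.522, 0.853, -0.0]
contact_force: [-4.2, -0.8, 8.9]
gripper_width: 0.515
```

Emit:
{"fn": "send_rows", "kwargs": {
  "steps": [
    [0,0,0,0,0,0],
    [0,0,0,0,0,0],
    [0,0,0,0,0,0]
  ],
  "grip": 0.64
}}

```text
time: 9.32
tool_pos: [0.4636, 0.2291, 0.0791]
tool_rot: [0.002, 0.522, 0.853, 0.002]
contact_force: [3.1, 1.3, 6.3]
gripper_width: 0.64
```

Run:
```python
from h import *
go([0.4615,0.2285,0.0783],27);s,p,R=tool();print(R.inv().apply(s["ft_torque"]).round(2))
cv2.imwrite("pics/w8.png",manip.grab_frame("wrist"))
```

```text
t 9.32 pos [0.4636 0.2291 0.0791] F [3.1 1.3 6.3] w 0.64 j [ 0.31 -0.06  1.99  0.    1.2  -0.16]
 shift in tool axes now [ 0.0004 -0.0022  0.0008] | in target axes [ 0.0004 -0.0022  0.0008]  turn [0.3  0.04 0.08]
[-0.16 -0.07  0.05]
```

View pics/w8.png

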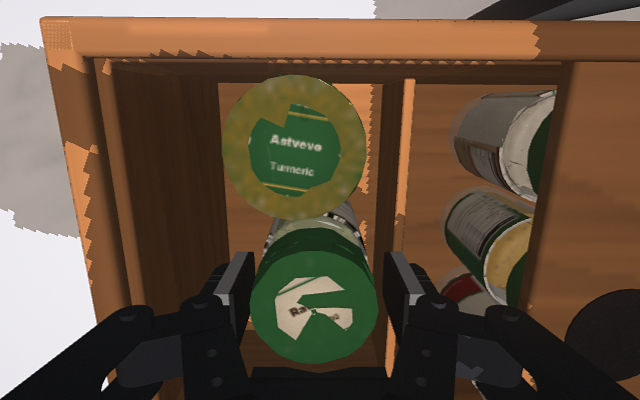

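Jar A has been released with gaps on both sides. Going straight up.

Emit:
{"fn": "send_rows", "kwargs": {
  "steps": [
    [0,0.001,-0.015,0,0,0],
    [0,0,-0.025,0,0,0],
    [0,0,-0.04,0,0,0],
    [0,0,-0.05,0,0,0],
    [0,0,-0.05,0,0,0],
    [0,0,0,0,0,0],
    [0,0,0,0,0,0]
  ]
}}

```text
time: 10.25
tool_pos: [0.4619, 0.2287, 0.2567]
tool_rot: [-0.0, 0.522, 0.853, -0.0]
contact_force: [0.9, -0.6, -0.3]
gripper_width: 0.641
```

Run:
```python
from h import *
go([.388,-.320,.27],27)
cv2.imwrite("pics/w9.png",manip.grab_frame("wrist"))
```

```text
t 10.25 pos [0.4619 0.2287 0.2567] F [ 0.9 -0.6 -0.3] w 0.641 j [ 0.32 -0.23  1.83 -0.    1.54 -0.16]
 shift in tool axes now [-0.4549 -0.3156 -0.013 ] | in target axes [-0.4553 -0.3149 -0.0133]  turn [-0.06 -0.01  0.08]
```

View pics/w9.png

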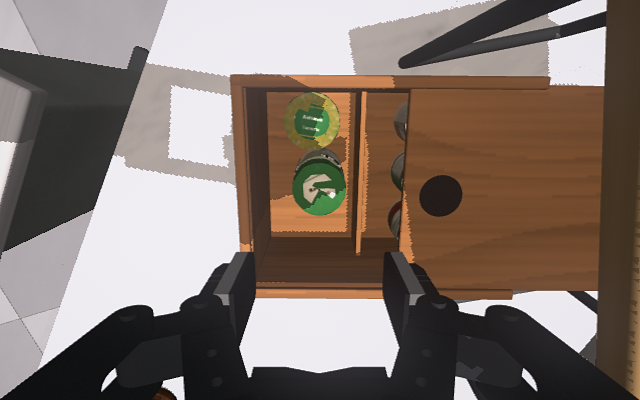

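Both caps are level, at (312,121) and (319,189), and the right-hand slot is free. Computing box-frame positions.

```bash
cat >> h.py <<'E'
a=np.radians(27.0);xb=np.array([np.cos(a),np.sin(a),0]);yb=np.array([-xb[1],xb[0],0]);ROW=np.array([.4557,.2233,0])
E
python3 - <<'E'
from h import *
c=manip.get_calibration("wrist")
for n,u,v,z in[("in",312,121.5,.114),("A",319,189,.114),("FL",232,77,.13),("pad",441,196,.125),("Rwall inner",300,288,.13),("Rwall outer",300,297,.13),("lidF",405,200,.125)]:
    X=plane(0,(u,v),z,c);print(n,X[:2].round(4),"row",((X-ROW)@xb).round(4),((X-ROW)@yb).round(4))
E
```

```text
in [0.43   0.2753] row 0.0007 0.058
A [0.4596 0.2296] row 0.0064 0.0039
FL [0.3652 0.2778] row -0.0559 0.0896
pad [0.5471 0.2712] row 0.1032 0.0012
Rwall inner [0.4828 0.1496] row -0.0093 -0.078
Rwall outer [0.4866 0.142 ] row -0.0094 -0.0865
lidF [0.5234 0.2553] row 0.0749 -0.0022
```

Emit:
{"fn": "send_rows", "kwargs": {
  "steps": [
    [-0.05,-0.035,-0.013,0,0,0],
    [-0.05,-0.035,0,0,0,0],
    [-0.05,-0.035,0,0,0,0],
    [-0.05,-0.035,0,0,0,0],
    [-0.05,-0.035,0,0,0,0],
    [-0.05,-0.035,0,0,0,0],
    [-0.05,-0.035,0,0,0,0],
    [-0.05,-0.035,0,0,0,0]
  ],
  "grip": 1
}}

```text
time: 11.3
tool_pos: [0.3938, -0.2561, 0.2681]
tool_rot: [-0.002, 0.522, 0.853, 0.0]
contact_force: [0.5, 0.7, 0.7]
gripper_width: 1.0
```

Emit:
{"fn": "send_rows", "kwargs": {
  "steps": [
    [-0.04,-0.03,0,0,0,0],
    [0,0,0,0,0,0],
    [0,0,0,0,0,0]
  ]
}}

```text
time: 11.68
tool_pos: [0.3862, -0.3033, 0.2684]
tool_rot: [-0.002, 0.522, 0.853, 0.001]
contact_force: [-0.3, -0.1, 1.4]
gripper_width: 0.997
```

Run:
```python
from h import *
go([.388,-.320,.17],27)
cv2.imwrite("pics/w10.png",manip.grab_frame("wrist"))
```

```text
t 11.68 pos [ 0.3862 -0.3033  0.2684] F [-0.3 -0.1  1.4] w 0.997 j [-0.82 -0.29  1.87  0.    1.57 -1.29]
 shift in tool axes now [-0.0161 -0.0059  0.0984] | in target axes [-0.0157 -0.006   0.0984]  turn [-0.04 -0.21  0.07]
```

View pics/w10.png

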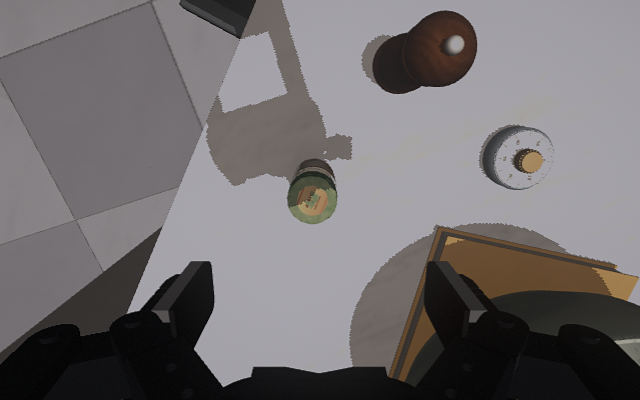

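Run:
```python
from h import *
c=manip.get_calibration("wrist");s,p,R=tool()
for n,u,v,z in[("B",312.5,201,.106),("board corner",437,226,.02),("board2",410,330,.02),("bowl",470,310,.15),("bowl2",412,380,.15),("bowl low",470,310,.03),("mill",454,45,.17)]:
    X=plane(0,(u,v),z,c);print(n,X[:2].round(4),"tool",R.inv().apply(X-p).round(4))
for n,u,v in[("scene",428,212),("scene",436,240),("scene",470,262),("side",409,225),("side",420,245)]:
    print(n,u,v,[plane(n,(u,v),z)[:2].round(3) for z in(.05,.12,.18)])
im=cv2.imread("pics/w10.png");cv2.imwrite("pics/w10d.png",cv2.resize(im[150:235,280:350],None,fx=6,fy=6,interpolation=2))
```

```text
B [ 0.387  -0.3184] tool [-0.0144 -0.0065  0.1629]
board corner [ 0.5391 -0.3007] tool [-0.0683  0.1369  0.2487]
board2 [ 0.5838 -0.4351] tool [-0.2083  0.1154  0.2483]
bowl [ 0.542  -0.3312] tool [-0.0965  0.1256  0.1186]
bowl2 [ 0.5358 -0.414 ] tool [-0.1672  0.0822  0.1184]
bowl low [ 0.6283 -0.3726] tool [-0.1729  0.1835  0.2384]
mill [ 0.413 -0.171] tool [0.1051 0.0838 0.0992]
scene 428 212 [array([ 0.767, -0.261]), array([ 0.676, -0.278]), array([ 0.598, -0.292])]
scene 436 240 [array([ 0.667, -0.314]), array([ 0.586, -0.326]), array([ 0.516, -0.336])]
scene 470 262 [array([ 0.633, -0.408]), array([ 0.555, -0.41 ]), array([ 0.489, -0.412])]
side 409 225 [array([ 0.709, -0.236]), array([ 0.632, -0.285]), array([ 0.566, -0.328])]
side 420 245 [array([ 0.659, -0.316]), array([ 0.587, -0.359]), array([ 0.524, -0.395])]
```

View pics/w10d.png

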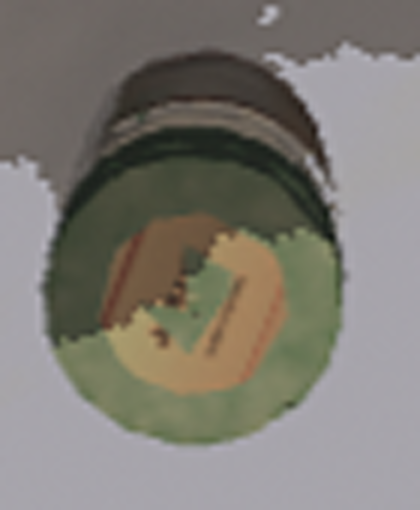

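Emit:
{"fn": "send_rows", "kwargs": {
  "steps": [
    [-0.0145,-0.0065,0.03,0,0,0],
    [0,0,0.04,0,0,0],
    [0,0,0.04,0,0,0],
    [0,0,0.035,0,0,0],
    [0,0,0.03,0,0,0],
    [0,0,0.019,0,0,0],
    [0,0,0,0,0,0]
  ]
}}

```text
time: 12.6
tool_pos: [0.387, -0.3183, 0.0749]
tool_rot: [-0.002, 0.521, 0.853, 0.0]
contact_force: [0.3, 1.0, 1.2]
gripper_width: 1.001
```

Run:
```python
from h import *
go([.387,-.318,.074],27)
cv2.imwrite("pics/w11.png",manip.grab_frame("wrist"))
```

```text
t 12.6 pos [ 0.387  -0.3183  0.0749] F [0.3 1.  1.2] w 1.001 j [-0.84 -0.09  2.03  0.    1.21 -1.31]
 shift in tool axes now [0.0003 0.0001 0.0009] | in target axes [0.0003 0.0001 0.0009]  turn [-0.05 -0.18  0.16]
```

View pics/w11.png

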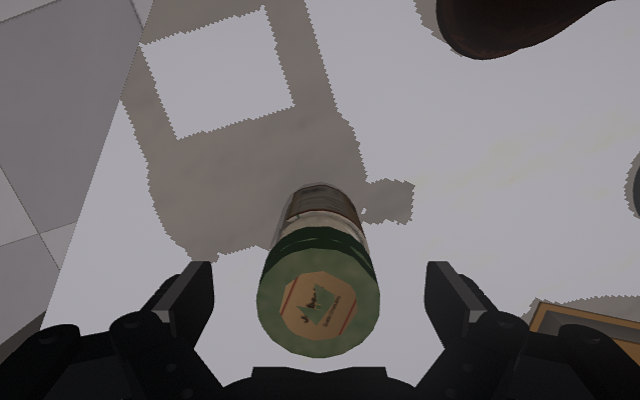

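The cap is centred between the pads at (318,303). Gripping, then lifting.

Emit:
{"fn": "send_rows", "kwargs": {
  "steps": [
    [0,0,0,0,0,0],
    [0,0,0,0,0,0],
    [0,0,0,0,0,0],
    [0,0,0,0,0,0]
  ],
  "grip": 0
}}

```text
time: 13.15
tool_pos: [0.3883, -0.321, 0.0779]
tool_rot: [0.001, 0.522, 0.853, -0.0]
contact_force: [-0.2, -0.3, 6.3]
gripper_width: 0.505
```

Emit:
{"fn": "send_rows", "kwargs": {
  "steps": [
    [0,0,-0.03,0,0,0],
    [0,0,-0.05,0,0,0],
    [0,0,-0.05,0,0,0],
    [0,0,-0.05,0,0,0],
    [0,0,-0.03,0,0,0],
    [0.03,0.02,0,0,0,0],
    [0.045,0.036,0,0,0,0],
    [0.045,0.036,0,0,0,0]
  ]
}}

```text
time: 14.15
tool_pos: [0.4144, -0.1697, 0.2856]
tool_rot: [-0.001, 0.523, 0.853, 0.0]
contact_force: [0.5, -0.2, -0.7]
gripper_width: 0.51
```

Emit:
{"fn": "send_rows", "kwargs": {
  "steps": [
    [0.045,0.036,0,0,0,0],
    [0.045,0.036,0,0,0,0],
    [0.045,0.036,0,0,0,0],
    [0.045,0.036,0,0,0,0],
    [0.045,0.036,0,0,0,0],
    [0.03,0.02,0,0,0,0],
    [0,0,0,0,0,0]
  ]
}}

```text
time: 15.02
tool_pos: [0.4761, 0.1488, 0.2852]
tool_rot: [-0.001, 0.52, 0.854, -0.001]
contact_force: [0.1, 0.1, -1.4]
gripper_width: 0.51
```

Run:
```python
from h import *
go(ROW+.008*xb-.050*yb+[0,0,.25],27)
```

```text
t 15.03 pos [0.4761 0.1488 0.2852] F [ 0.1  0.1 -1.4] w 0.51 j [ 0.15 -0.28  1.83  0.    1.59 -0.32]
 shift in tool axes now [0.0255 0.0238 0.0352] | in target axes [0.0256 0.0236 0.0352]  turn [-0.12 -0.05  0.31]
```

Emit:
{"fn": "send_rows", "kwargs": {
  "steps": [
    [0.0255,0.0235,0.01,0,0,0.3],
    [0,0,0.025,0,0,0],
    [0,0,0.03,0,0,0],
    [0,0,0.02,0,0,0],
    [0,0,0,0,0,0],
    [0,0,0,0,0,0]
  ]
}}

```text
time: 15.78
tool_pos: [0.4867, 0.1801, 0.2025]
tool_rot: [0.001, 0.524, 0.852, 0.001]
contact_force: [0.5, -0.4, -0.4]
gripper_width: 0.505
```

Run:
```python
from h import *
go(ROW+.008*xb-.050*yb+[0,0,.086],27)
c=manip.get_calibration("wrist");s,p,R=tool()
X=plane(0,(319,303),p[2]+.028,c);print(R.inv().apply(X-p))
cv2.imwrite("pics/w12.png",manip.grab_frame("wrist"))
cv2.imwrite("pics/s12.png",cv2.resize(manip.grab_frame("scene")[90:260,150:330],None,fx=3.5,fy=3.5,interpolation=2))
```

```text
t 15.78 pos [0.4867 0.1801 0.2025] F [ 0.5 -0.4 -0.4] w 0.505 j [ 0.21 -0.19  1.89 -0.    1.44 -0.26]
 shift in tool axes now [ 0.0026 -0.0002  0.1165] | in target axes [0.0026 0.     0.1165]  turn [ 0.09  0.03 -0.24]
[-5.87049566e-05 -8.65737551e-04 -2.80014351e-02]
```

View pics/w12.png

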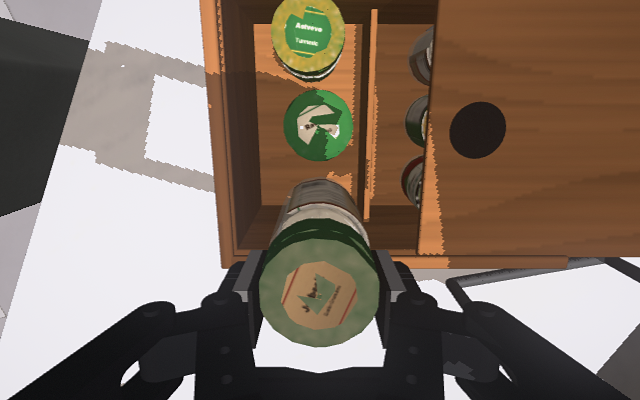

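View pics/s12.png

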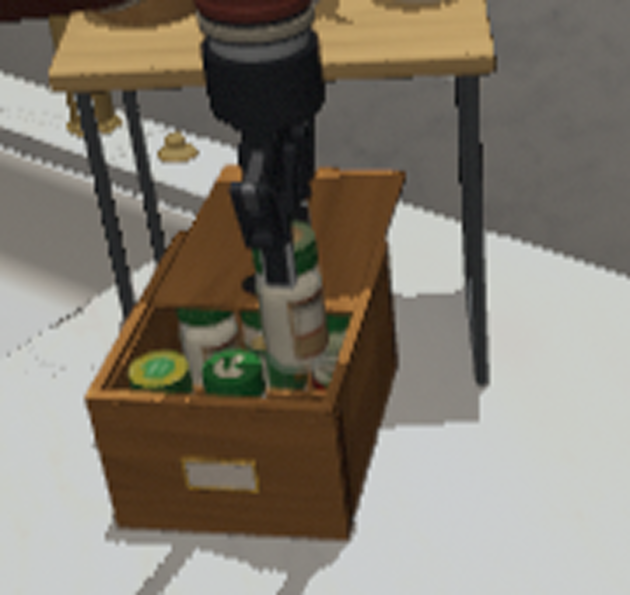

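Run:
```python
from h import *
c=manip.get_calibration("wrist");s,p,R=tool()
for n,u,v,z in[("A",318.5,125,.114),("wall inner top",240,250,.13),("wall outer",230,268,.13),("front inner",232,200,.13)]:
    X=plane(0,(u,v),z,c);print(n,R.inv().apply(X-p).round(4),((X-ROW)@xb).round(4),((X-ROW)@yb).round(4))
```

```text
A [ 0.0564 -0.0012  0.089 ] 0.0076 0.0039
wall inner top [-0.0228 -0.0525  0.0729] -0.0441 -0.0751
wall outer [-0.0357 -0.0599  0.0729] -0.0515 -0.088
front inner [ 0.0112 -0.0555  0.0729] -0.0469 -0.0411
```

Emit:
{"fn": "send_rows", "kwargs": {
  "steps": [
    [0.0027,0,0.02,0,0,0],
    [0,0,0.03,0,0,0],
    [0,0,0.03,0,0,0],
    [0,0,0.02,0,0,0],
    [0,0,0.01,0,0,0],
    [0,0,0.004,0,0,0],
    [0,0,0,0,0,0]
  ]
}}

```text
time: 16.75
tool_pos: [0.4851, 0.1828, 0.0877]
tool_rot: [0.0, 0.524, 0.852, 0.0]
contact_force: [-0.1, -0.4, -1.4]
gripper_width: 0.508
```

Run:
```python
from h import *
go(ROW+.008*xb-.050*yb+[0,0,.086],27)
cv2.imwrite("pics/w13.png",manip.grab_frame("wrist"))
```

```text
t 16.75 pos [0.4851 0.1828 0.0877] F [-0.1 -0.4 -1.4] w 0.508 j [ 0.22 -0.07  1.98  0.    1.23 -0.25]
 shift in tool axes now [-0.0006  0.0001  0.0017] | in target axes [-0.0006  0.0001  0.0017]  turn [ 0.04  0.01 -0.21]
```

View pics/w13.png

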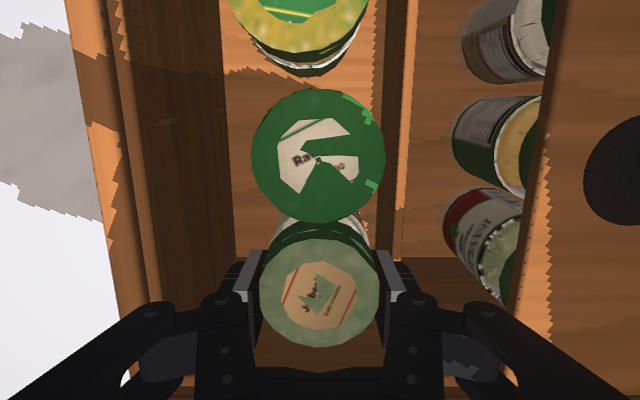

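No contact yet, with the jar about 2 mm above the floor. Lowering the last bit.

Emit:
{"fn": "send_rows", "kwargs": {
  "steps": [
    [0,0,0.0015,0,0,0],
    [0,0,0.001,0,0,0],
    [0,0,0,0,0,0]
  ]
}}

```text
time: 17.18
tool_pos: [0.4854, 0.1829, 0.0859]
tool_rot: [0.0, 0.524, 0.852, 0.0]
contact_force: [-1.3, 0.8, 4.7]
gripper_width: 0.509
```

Emit:
{"fn": "send_rows", "kwargs": {
  "steps": [
    [0,0,0,0,0,0],
    [0,0,0,0,0,0],
    [0,0,0,0,0,0]
  ],
  "grip": 0.64
}}

```text
time: 17.55
tool_pos: [0.4847, 0.1827, 0.0845]
tool_rot: [-0.0, 0.524, 0.852, -0.0]
contact_force: [-0.2, -0.4, -0.2]
gripper_width: 0.643
```

Run:
```python
from h import *
go(ROW+.008*xb-.050*yb+[0,0,.086],27)
cv2.imwrite("pics/w14.png",manip.grab_frame("wrist"))
```

```text
t 17.55 pos [0.4847 0.1827 0.0845] F [-0.2 -0.4 -0.2] w 0.643 j [ 0.22 -0.06  1.99 -0.    1.22 -0.25]
 shift in tool axes now [-0.0006  0.0006 -0.0015] | in target axes [-0.0006  0.0006 -0.0015]  turn [-0.02 -0.   -0.22]
```

View pics/w14.png

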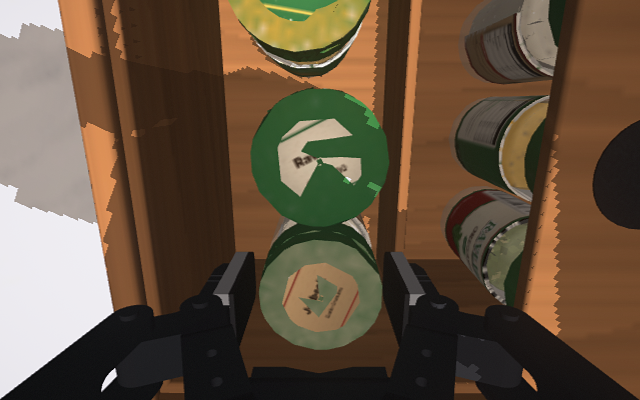

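Jar B is free between the pads. Going straight up.

Emit:
{"fn": "send_rows", "kwargs": {
  "steps": [
    [0,0,-0.015,0,0,0],
    [0,0,-0.025,0,0,0],
    [0,0,-0.04,0,0,0],
    [0,0,-0.05,0,0,0],
    [0,0,-0.04,0,0,0],
    [0,0,0,0,0,0]
  ]
}}

```text
time: 18.35
tool_pos: [0.4871, 0.1833, 0.2611]
tool_rot: [0.004, 0.524, 0.852, 0.003]
contact_force: [-0.2, 0.1, -0.3]
gripper_width: 0.64
```

Run:
```python
from h import *
go(ROW+[0,0,.25],27)
cv2.imwrite("pics/w15.png",manip.grab_frame("wrist"))
cv2.imwrite("pics/s15.png",cv2.resize(manip.grab_frame("scene")[90:260,150:330],None,fx=3.5,fy=3.5,interpolation=2))
```

```text
t 18.35 pos [0.4871 0.1833 0.2611] F [-0.2  0.1 -0.3] w 0.64 j [ 0.22 -0.22  1.82 -0.    1.53 -0.25]
 shift in tool axes now [ 0.0499 -0.0101  0.0108] | in target axes [ 0.0499 -0.0098  0.0111]  turn [ 0.56  0.15 -0.21]
```

View pics/w15.png

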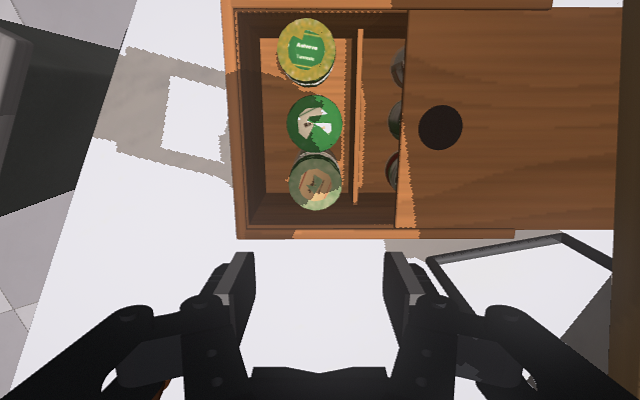

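View pics/s15.png

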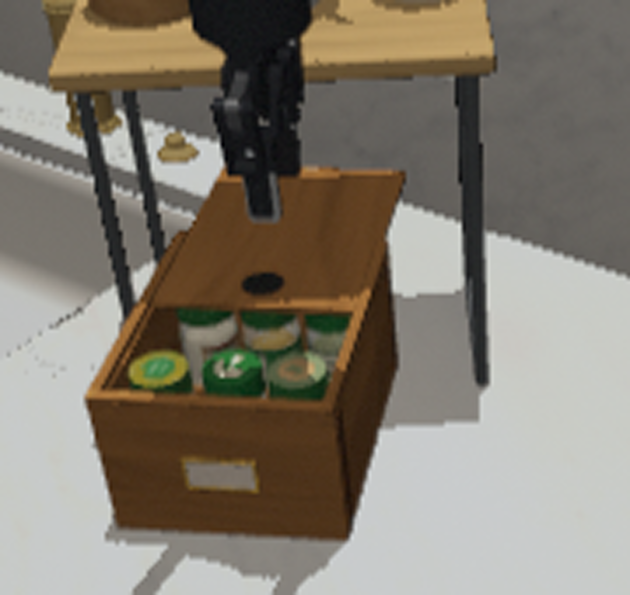

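All three caps are level: (306,51), (315,123) and (315,181). Next I'll shut the fingers, lean the tool back 32° in front of the shelf, and head for the pad.

Emit:
{"fn": "send_rows", "kwargs": {
  "steps": [
    [0.025,-0.02,0,0,0,0],
    [0.025,-0.02,0,0,0,-0.2],
    [0,0,0,-10.6,0,0],
    [0,0,0,-10.6,0,0],
    [0,0,0,-10.6,0,0],
    [0,0,0,0,0,0],
    [0,0,0,0,0,0]
  ],
  "grip": 0
}}

```text
time: 19.32
tool_pos: [0.427, 0.2094, 0.2552]
tool_rot: [0.143, 0.503, 0.82, 0.233]
contact_force: [0.2, 0.0, -0.4]
gripper_width: 0.001
```

```bash
cat >> h.py <<'E'
LEAN=down(27)*Ro.from_euler("x",-32,degrees=True)
PAD=np.array([.5485,.2715,.125])
E
python3 - <<'E'
from h import *
go(PAD+[0,0,.03],rot=LEAN);s,p,R=tool();print("toolz",R.as_matrix()[:,2].round(3))
c=manip.get_calibration("wrist")
for n,u,v,z in[("in",305.5,50,.114),("A",315,123,.114),("B",315.5,181,.114)]:pass
cv2.imwrite("pics/w16.png",manip.grab_frame("wrist"))
f=manip.grab_frame("side");cv2.imwrite("pics/d16.png",cv2.resize(f[30:260,120:400],None,fx=2.5,fy=2.5))
E
```

```text
t 19.32 pos [0.427  0.2094 0.2552] F [ 0.2  0.  -0.4] w 0.001 j [ 0.22 -0.76  2.26  0.15  1.11 -0.28]
 shift in tool axes now [0.0003 0.0635 0.157 ] | in target axes [0.0002 0.0626 0.1573]  turn [-0.31  0.01 -0.02]
toolz [ 0.468  0.238 -0.851]
```

View pics/w16.png

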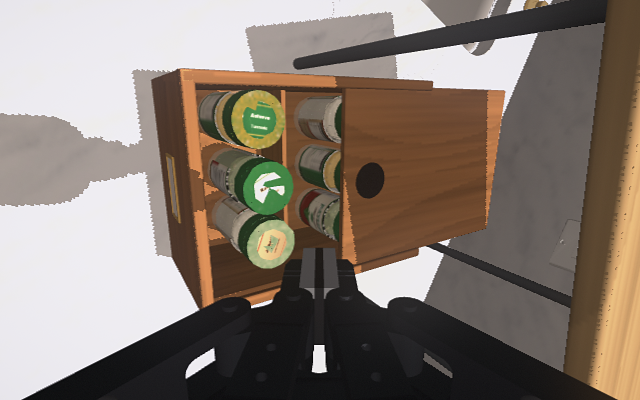

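View pics/d16.png

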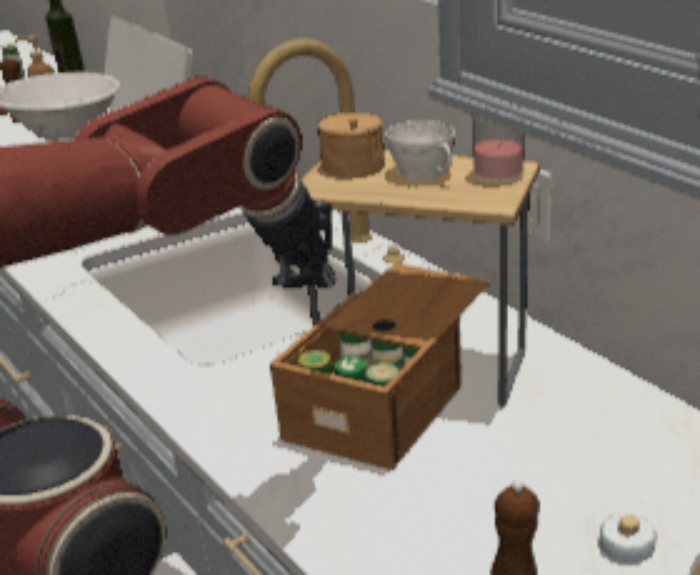

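Emit:
{"fn": "send_rows", "kwargs": {
  "steps": [
    [0,0.0155,0.039,0,0,0],
    [0,0.0155,0.039,0,0,0],
    [0,0.0155,0.039,0,0,0],
    [0,0.016,0.039,0,0,0],
    [0,0,0,0,0,0],
    [0,0,0,0,0,0]
  ]
}}

```text
time: 20.18
tool_pos: [0.548, 0.2712, 0.1554]
tool_rot: [0.143, 0.503, 0.82, 0.233]
contact_force: [1.0, 0.5, 0.1]
gripper_width: 0.001
```

Run:
```python
from h import *
go(PAD,rot=LEAN)
cv2.imwrite("pics/w17.png",manip.grab_frame("wrist"))
f=manip.grab_frame("side");cv2.imwrite("pics/d17.png",cv2.resize(f[30:260,120:400],None,fx=2.5,fy=2.5))
```

```text
t 20.18 pos [0.548  0.2712 0.1554] F [1.  0.5 0.1] w 0.001 j [ 0.3  -0.24  2.09  0.14  0.75 -0.25]
 shift in tool axes now [ 0.     -0.0155  0.0262] | in target axes [ 0.     -0.0156  0.0261]  turn [-0.25 -0.01  0.01]
```

View pics/w17.png

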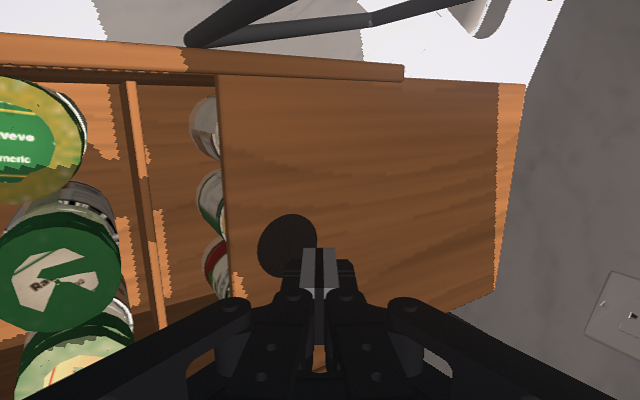

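View pics/d17.png

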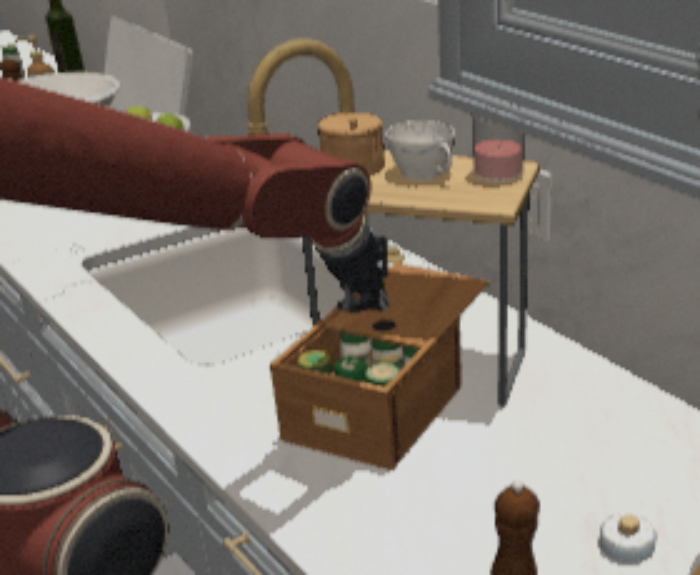

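Emit:
{"fn": "send_rows", "kwargs": {
  "steps": [
    [0,-0.0053,0.0085,0,0,0],
    [0,-0.0042,0.0068,0,0,0],
    [0,-0.0016,0.0025,0,0,0],
    [0,0,0,0,0,0]
  ]
}}

```text
time: 20.78
tool_pos: [0.5467, 0.2706, 0.1337]
tool_rot: [0.143, 0.503, 0.82, 0.233]
contact_force: [0.9, -0.7, -0.3]
gripper_width: -0.002
```

Emit:
{"fn": "send_rows", "kwargs": {
  "steps": [
    [0,-0.0011,0.0017,0,0,0],
    [0,0,0,0,0,0]
  ]
}}

```text
time: 21.02
tool_pos: [0.5471, 0.2707, 0.1321]
tool_rot: [0.143, 0.503, 0.82, 0.234]
contact_force: [-0.4, 0.2, 0.2]
gripper_width: -0.001
```

Emit:
{"fn": "send_rows", "kwargs": {
  "steps": [
    [0,-0.0011,0.0017,0,0,0],
    [0,0,0,0,0,0]
  ]
}}

```text
time: 21.28
tool_pos: [0.5469, 0.2706, 0.1299]
tool_rot: [0.143, 0.503, 0.82, 0.233]
contact_force: [-0.1, -1.1, 0.2]
gripper_width: -0.003
```

Emit:
{"fn": "send_rows", "kwargs": {
  "steps": [
    [0,-0.0008,0.0013,0,0,0],
    [0,0,0,0,0,0]
  ]
}}

```text
time: 21.52
tool_pos: [0.5471, 0.2707, 0.1285]
tool_rot: [0.143, 0.503, 0.82, 0.234]
contact_force: [0.1, -0.1, 0.2]
gripper_width: -0.003
```

Emit:
{"fn": "send_rows", "kwargs": {
  "steps": [
    [0,-0.0008,0.0013,0,0,0],
    [0,0,0,0,0,0]
  ]
}}

```text
time: 21.78
tool_pos: [0.5477, 0.271, 0.1282]
tool_rot: [0.144, 0.502, 0.82, 0.234]
contact_force: [-1.4, 0.5, 3.3]
gripper_width: -0.001
```

Emit:
{"fn": "send_rows", "kwargs": {
  "steps": [
    [0,-0.0005,0.0008,0,0,0],
    [0,0,0,0,0,0]
  ]
}}

```text
time: 22.02
tool_pos: [0.5482, 0.2712, 0.1281]
tool_rot: [0.144, 0.502, 0.82, 0.235]
contact_force: [-1.9, 0.8, 5.4]
gripper_width: -0.002
```

Contact, 5.4 N. Pressing to about 10 N and starting to draw towards the front. World -x_box is tool y −0.848 and z −0.53 per unit.

Emit:
{"fn": "send_rows", "kwargs": {
  "steps": [
    [0,-0.0013,0.002,0,0,0],
    [0,-0.0085,-0.0053,0,0,0],
    [0,-0.0085,-0.0053,0,0,0],
    [0,0,0,0,0,0]
  ]
}}

```text
time: 22.52
tool_pos: [0.5314, 0.2625, 0.1279]
tool_rot: [0.145, 0.502, 0.819, 0.237]
contact_force: [-3.1, 0.5, 10.3]
gripper_width: -0.002
```

Run:
```python
from h import *
go(PAD-.122*xb,rot=LEAN)
cv2.imwrite("pics/w18.png",manip.grab_frame("wrist"))
```

```text
t 22.52 pos [0.5314 0.2625 0.1279] F [-3.1  0.5 10.3] w -0.002 j [ 0.29 -0.26  2.16  0.15  0.7  -0.27]
 shift in tool axes now [ 0.0002 -0.0884 -0.0523] | in target axes [ 0.0003 -0.0886 -0.0519]  turn [ 0.26  0.05 -0.01]
```

View pics/w18.png

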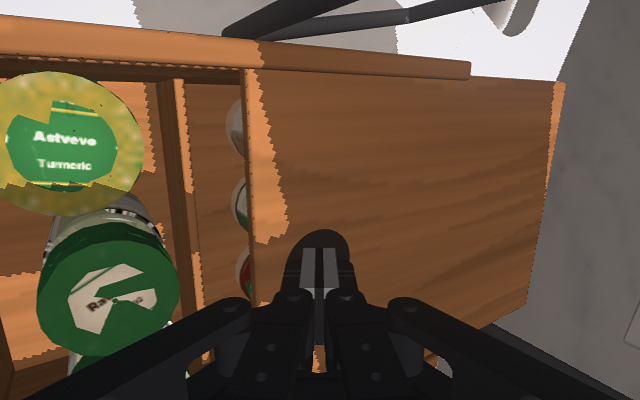

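```bash
cat > lid.py <<'E'
import sys
from h import *
c=manip.get_calibration("wrist");u,v=map(float,sys.argv[1:3])
X=plane(0,(u,v),.125,c);print("lid edge row-x",((X-ROW)@xb).round(4),"open~",round((X-ROW)@xb+.0465,4))
E
python3 lid.py 248 180; python3 lid.py 246 100
```

```text
lid edge row-x 0.0555 open~ 0.102
lid edge row-x 0.0563 open~ 0.1028
```

The lid follows: open about 0.102, down from 0.122. Continuing.

Emit:
{"fn": "send_rows", "kwargs": {
  "steps": [
    [0,-0.0085,-0.0053,0,0,0],
    [0,-0.0085,-0.0053,0,0,0],
    [0,-0.0085,-0.0053,0,0,0],
    [0,-0.0085,-0.0053,0,0,0]
  ]
}}

```text
time: 23.08
tool_pos: [0.496, 0.2444, 0.128]
tool_rot: [0.146, 0.502, 0.819, 0.237]
contact_force: [1.0, 3.6, 8.2]
gripper_width: 0.001
```

Run:
```python
from h import *
go(PAD-.122*xb,rot=LEAN)
cv2.imwrite("pics/w19.png",manip.grab_frame("wrist"))
```

```text
t 23.07 pos [0.496  0.2444 0.128 ] F [1.  3.6 8.2] w 0.001 j [ 0.27 -0.38  2.25  0.16  0.73 -0.29]
 shift in tool axes now [ 0.0003 -0.0547 -0.0311] | in target axes [ 0.0003 -0.0549 -0.0308]  turn [ 0.31  0.05 -0.02]
```

View pics/w19.png

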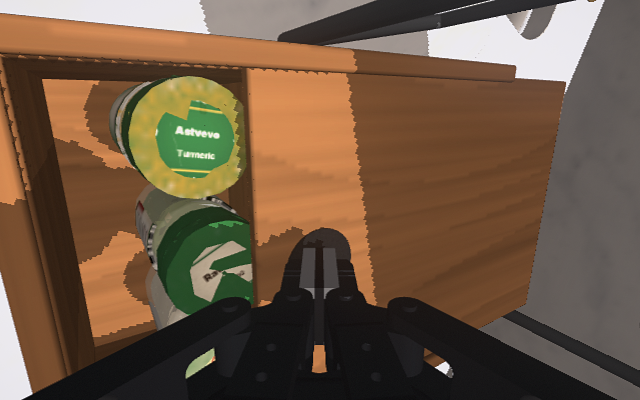

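Emit:
{"fn": "send_rows", "kwargs": {
  "steps": [
    [0,-0.0088,-0.0048,0,0,0],
    [0,-0.0085,-0.0053,0,0,0],
    [0,-0.0085,-0.0053,0,0,0],
    [0,-0.0085,-0.0053,0,0,0],
    [0,0,0,0,0,0]
  ]
}}

```text
time: 23.75
tool_pos: [0.4602, 0.2261, 0.1279]
tool_rot: [0.146, 0.502, 0.819, 0.237]
contact_force: [-2.9, 0.7, 10.4]
gripper_width: 0.0
```

Run:
```python
from h import *
go(PAD-.122*xb,rot=LEAN)
cv2.imwrite("pics/w20.png",manip.grab_frame("wrist"))
```

```text
t 23.75 pos [0.4602 0.2261 0.1279] F [-2.9  0.7 10.4] w 0.0 j [ 0.25 -0.52  2.34  0.17  0.77 -0.31]
 shift in tool axes now [ 0.0003 -0.0207 -0.0097] | in target axes [ 0.0004 -0.0208 -0.0096]  turn [ 0.31  0.06 -0.01]
```

View pics/w20.png

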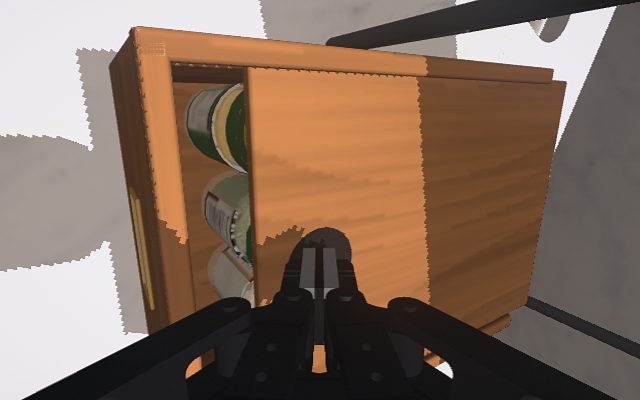

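The lid is sliding over the jars with about 23 mm left. Closing the rest until it meets the front wall.

Emit:
{"fn": "send_rows", "kwargs": {
  "steps": [
    [0,-0.0085,-0.0053,0,0,0],
    [0,-0.0068,-0.0042,0,0,0],
    [0,-0.0034,-0.0021,0,0,0],
    [0,-0.0025,-0.0016,0,0,0],
    [0,0,0,0,0,0]
  ]
}}

```text
time: 24.42
tool_pos: [0.4381, 0.2148, 0.1279]
tool_rot: [0.146, 0.502, 0.819, 0.237]
contact_force: [-1.4, 1.0, 10.0]
gripper_width: 0.001
```

Run:
```python
from h import *
go(PAD-.122*xb,rot=LEAN)
cv2.imwrite("pics/w21.png",manip.grab_frame("wrist"))
```

```text
t 24.43 pos [0.4381 0.2148 0.1279] F [-1.4  1.  10. ] w 0.001 j [ 0.23 -0.61  2.4   0.18  0.81 -0.33]
 shift in tool axes now [0.0004 0.0002 0.0035] | in target axes [0.0004 0.0002 0.0035]  turn [ 0.32  0.07 -0.01]
```

View pics/w21.png

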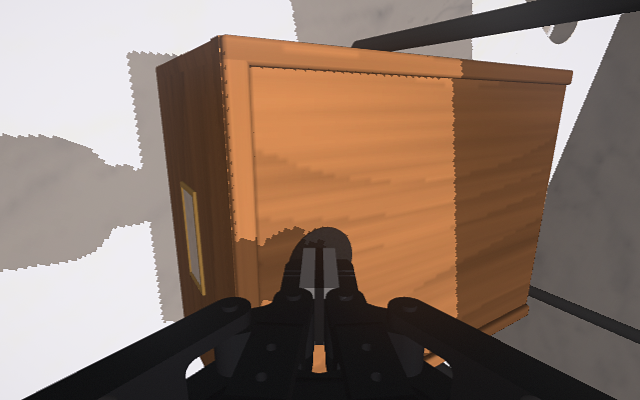

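It looks shut or nearly so, with the lid edge along u≈250 against the front wall. Pulling a few mm further to confirm the stop.

Emit:
{"fn": "send_rows", "kwargs": {
  "steps": [
    [0,-0.0025,-0.0016,0,0,0],
    [0,-0.0025,-0.0016,0,0,0],
    [0,0,0,0,0,0]
  ]
}}

```text
time: 24.85
tool_pos: [0.433, 0.2121, 0.1279]
tool_rot: [0.146, 0.502, 0.819, 0.237]
contact_force: [1.0, 2.3, 7.0]
gripper_width: 0.002
```

Run:
```python
from h import *
go(PAD-.122*xb,rot=LEAN)
im=manip.grab_frame("wrist");cv2.imwrite("pics/w22.png",cv2.resize(im[20:260,150:350],None,fx=2.5,fy=2.5,interpolation=2))
```

```text
t 24.85 pos [0.433  0.2121 0.1279] F [1.  2.3 7. ] w 0.002 j [ 0.22 -0.64  2.41  0.18  0.82 -0.33]
 shift in tool axes now [0.0005 0.0051 0.0067] | in target axes [0.0005 0.0051 0.0066]  turn [ 0.35  0.08 -0.02]
```

View pics/w22.png

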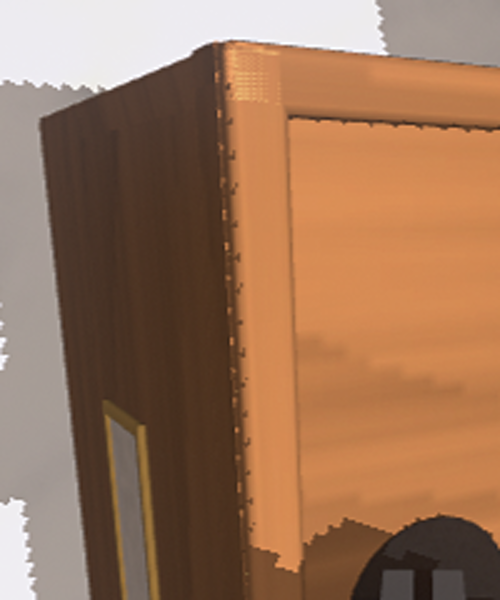

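Emit:
{"fn": "send_rows", "kwargs": {
  "steps": [
    [0,-0.0031,-0.0009,0,0,0],
    [0,-0.0025,-0.0016,0,0,0],
    [0,-0.0025,-0.0016,0,0,0],
    [0,0,0,0,0,0]
  ]
}}

```text
time: 25.4
tool_pos: [0.4265, 0.2082, 0.1286]
tool_rot: [0.148, 0.502, 0.818, 0.239]
contact_force: [9.0, 6.1, 5.2]
gripper_width: 0.001
```

Run:
```python
from h import *
go(PAD-.122*xb,rot=LEAN)
im=manip.grab_frame("wrist");cv2.imwrite("pics/w23f.png",im);cv2.imwrite("pics/w23.png",cv2.resize(im[20:260,150:350],None,fx=2.5,fy=2.5,interpolation=2))
```

```text
t 25.4 pos [0.4265 0.2082 0.1286] F [9.  6.1 5.2] w 0.001 j [ 0.22 -0.67  2.43  0.18  0.84 -0.34]
 shift in tool axes now [0.001  0.0111 0.0114] | in target axes [0.001  0.0112 0.0113]  turn [ 0.64  0.16 -0.03]
```

View pics/w23.png

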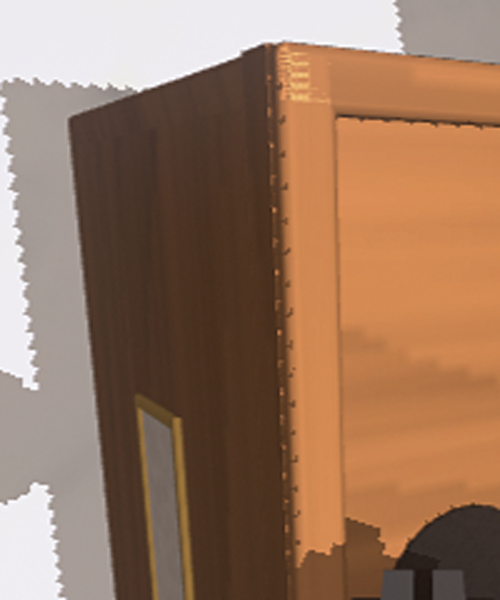

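The horizontal force rose to about 11 N, and the pad has started to slip back under the fingertip (crop x 440→475), so the lid is against its stop. Lifting off.

Emit:
{"fn": "send_rows", "kwargs": {
  "steps": [
    [0,0.005,-0.008,0,0,0],
    [0,0.0106,-0.017,0,0,0],
    [0,0.016,-0.0255,0,0,0],
    [0,0.016,-0.0255,0,0,0],
    [0,0,-0.03,0,0,0],
    [0,0,-0.04,0,0,0],
    [0,0,-0.04,0,0,0],
    [0,0,0,0,0,0]
  ]
}}

```text
time: 26.45
tool_pos: [0.3711, 0.1807, 0.3097]
tool_rot: [0.146, 0.502, 0.819, 0.235]
contact_force: [0.6, 0.2, -0.2]
gripper_width: 0.002
```

Run:
```python
from h import *
go(PAD,rot=LEAN)
im=manip.grab_frame("wrist");cv2.imwrite("pics/w24.png",im)
c=manip.get_calibration("wrist")
cv2.imwrite("pics/s24.png",manip.grab_frame("scene"));np.save("c24.npy",c,allow_pickle=True)
```

```text
t 26.45 pos [0.3711 0.1807 0.3097] F [ 0.6  0.2 -0.2] w 0.002 j [ 0.16 -1.    2.29  0.17  1.32 -0.31]
 shift in tool axes now [0.001  0.0705 0.2624] | in target axes [0.0004 0.0712 0.2623]  turn [0.14 0.13 0.02]
```

View pics/w24.png

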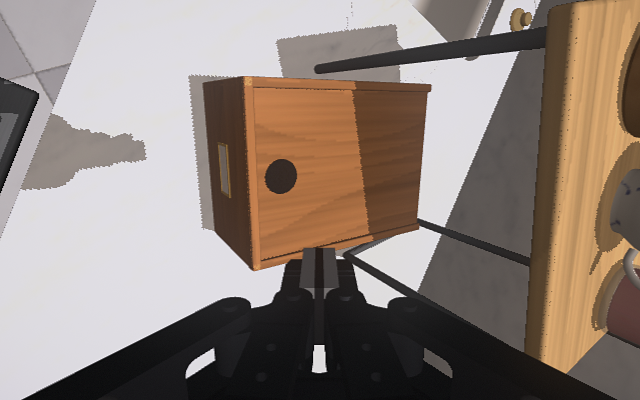

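View pics/s24.png

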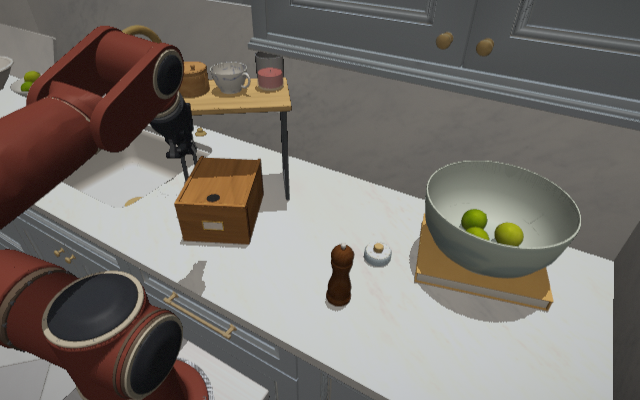

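The lid covers the box flush, and the pad is at (281,176). The mill and timer are where they were. One numeric check of the pad before handing in; joint 2 is close to its limit, so I won't move the arm further.

Run:
```python
from h import *
c=manip.get_calibration("wrist")
for n,u,v,z in[("pad",281,176,.125),("front outer",247.5,170,.13),("front outer low",250,200,.13),("FLcorner",245,77,.13)]:
    X=plane(0,(u,v),z,c);print(n,((X-ROW)@xb).round(4),((X-ROW)@yb).round(4))
im=cv2.imread("pics/w24.png");cv2.imwrite("pics/w24d.png",cv2.resize(im[65:275,195:300],None,fx=2.8,fy=2.8,interpolation=2))
```

```text
pad -0.0263 0.0038
front outer -0.0611 0.0137
front outer low -0.0603 -0.0138
FLcorner -0.0589 0.0912
```

View pics/w24d.png

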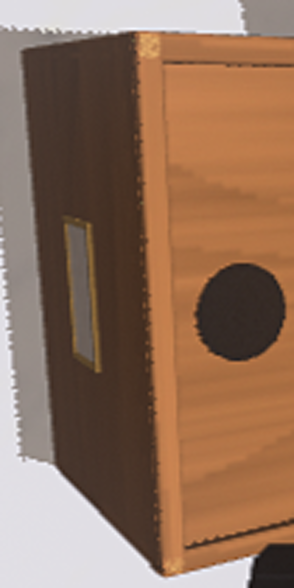

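```bash
python3 -c "
from plant import manip
print(manip.job_done())"
```

```text
the job is handed in; nothing more can be done
None
```

The job is handed in at about 26.5 s of the 69 s. Both loose jars stand in the front row beside the third, and the lid is drawn shut. No verdict was reported, so what follows is from my own checks.

**What I did:** I placed jar A in the middle slot and jar B in the right-hand slot. I then pressed the lid pad with about 10 N, the tool leaned back about 32°, and drew the lid to the front. The arm was lifted clear before handing in.

**Checks that agreed:**
- **Jars:** just before closing, all three caps were level and standing in the front row. Jar A measured about 6 mm behind the row centre and 4 mm left of it. The lid passed over all three without catching.
- **Lid:** at the end of the draw the horizontal force rose to about 11 N and the fingertip slid over the pad. The last picture shows no gap at the front wall.
- **Bystanders:** the pepper mill and the kitchen timer looked unmoved in the last scene picture.
- **Contact at hand-in:** the force reading was near zero, so the robot was touching nothing.

**Checks that disagreed or failed:**
- **Pad position:** the last wrist picture put the pad about 35 mm behind the front face, where a shut lid should give about 39 mm. I took this as measurement error, since it errs on the shut side.
- **First lowering of jar A:** it stopped about 4 mm high at 14 N, probably a finger knuckle on the front wall. I shifted about 8 mm towards the back and it then went down to the floor.
- **Joint 2:** it ended at −1.00, close to its −1.01 limit but within range.

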